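# Sweep the offcuts off the packing slab and lay a pinwheel layer of parts cases

### The job

Use the wooden hand sweeper to sweep all the metal offcuts off the packing slab into the steel scrap pan beside it (do not touch them with the gripper or the cases), and stand the sweeper back upright on the middle of its rubber mat. Once the slab is clear, lay the four grey parts cases flat on it, handles up, each squarely on one of the four black outlines so that they form the pinwheel layer. Leave the two flanges and the red pad where they are.

Things in the scene. Friction and masses are not known exactly. Their poses are not given: they have to be found in the camera images.
- slab: Fixed plywood packing slab, 230 x 230 mm. Origin at the centre of its underside, top 45 mm above. Kerbs 12 wide and 14 mm high on its +x and both y edges (clear inside: x to +103, y -103 to +103); its -x edge (x = -115) is open and drops straight into the pan. Four black 96 x 64 mm outlines, flat paint, form a pinwheel on the top.
- place1 (a point): Centre of black outline 1, at slab (-35, 51) mm, on the slab's top; the outline's 96 mm side runs along the slab's x axis. Any case may lie on any outline. Neighbouring outlines are 6 mm apart.
- place2 (a point): Centre of black outline 2, at slab (51, 35) mm, on the slab's top; the outline's 96 mm side runs along the slab's y axis. Any case may lie on any outline. Neighbouring outlines are 6 mm apart.
- place3 (a point): Centre of black outline 3, at slab (35, -51) mm, on the slab's top; the outline's 96 mm side runs along the slab's x axis. Any case may lie on any outline. Neighbouring outlines are 6 mm apart.
- place4 (a point): Centre of black outline 4, at slab (-51, -35) mm, on the slab's top; the outline's 96 mm side runs along the slab's y axis. Any case may lie on any outline. Neighbouring outlines are 6 mm apart.
- pan: Open steel scrap pan against the slab's open -x edge, fixed: 110 (x) by 226 (y) by 40 mm high, walls and floor 4 mm, so its rim is 5 mm below the slab's top. Origin at the centre of its underside; axes parallel to the slab's.
- offcut1: Offcut: block 26 x 20 x 16 mm high. Bare aluminium. Origin at the centre of its underside as it starts; it may turn over when it falls. None if absent in this run.
- offcut2: Offcut: block 22 x 22 x 20 mm high. Bare aluminium. Origin at the centre of its underside as it starts; it may turn over when it falls. None if absent in this run.
- offcut3: Offcut: round slug, diameter 24, height 15 mm, standing. Bare aluminium. Origin at the centre of its underside as it starts; it may turn over when it falls. None if absent in this run.
- offcut4: Offcut: round slug, diameter 22, height 18 mm, standing. Bare aluminium. Origin at the centre of its underside as it starts; it may turn over when it falls. None if absent in this run.
- offcut5: Offcut: L-shaped bit, 24 x 24 mm over all, 16 mm high, limbs 10 mm wide. Bare aluminium. Origin at the centre of its underside as it starts; it may turn over when it falls. None if absent in this run.
- offcut6: Offcut: block 28 x 14 x 18 mm high. Bare aluminium. Origin at the centre of its underside as it starts; it may turn over when it falls. None if absent in this run.
- offcut7: Offcut: block 20 x 18 x 14 mm high. Bare aluminium. Origin at the centre of its underside as it starts; it may turn over when it falls. None if absent in this run.
- offcut8: Offcut: round slug, diameter 20, height 14 mm, standing. Bare aluminium. Origin at the centre of its underside as it starts; it may turn over when it falls. None if absent in this run.
- mat: Black rubber parking mat, 80 (x) by 120 (y) by 4 mm, fixed. Origin at the centre of its underside.
- sweeper: Wooden hand sweeper that stands by itself on its rubber foot, 250 g. Head 30 (x) by 70 (y) mm, z = 0 to 44 mm; upright grip block above it 22 (x) by 50 (y) mm, z = 43 to 105 mm, centred. Origin at the centre of the foot's underside. Pinch the grip block across x, at z about 80 mm. It sweeps along its own x, either way.
- case1: Closed grey plastic parts case, 96 (x) by 64 (y) by 40 mm high, 200 to 400 g, with a solid black grab handle on the middle of its lid: 44 (x) by 16 (y) mm, from z = 40 to 74 mm. Origin at the centre of the underside.
- case2: Closed grey plastic parts case, 96 (x) by 64 (y) by 40 mm high, 200 to 400 g, with a solid black grab handle on the middle of its lid: 44 (x) by 16 (y) mm, from z = 40 to 74 mm. Origin at the centre of the underside.
- case3: Closed grey plastic parts case, 96 (x) by 64 (y) by 40 mm high, 200 to 400 g, with a solid black grab handle on the middle of its lid: 44 (x) by 16 (y) mm, from z = 40 to 74 mm. Origin at the centre of the underside.
- case4: Closed grey plastic parts case, 96 (x) by 64 (y) by 40 mm high, 200 to 400 g, with a solid black grab handle on the middle of its lid: 44 (x) by 16 (y) mm, from z = 40 to 74 mm. Origin at the centre of the underside.
- flange1: Finished steel flange, bystander: ring 72 mm across with two flat lugs, 92 mm over the lugs, 20 mm high. Origin at the centre of its underside.
- flange2: A second such flange, bystander.
- pad: Red scouring pad, 70 x 50 x 12 mm, bystander.
There are look-alikes about, which are no part of the job. Leave any green look-alike of the case1 alone.

How it is judged (in metres and radians):
On the way, in this order (a step that is already met when the one before it is completed fails the run):
1. all offcuts lie in the scrap pan (x of offcut1 in the frame of pan between -0.056 and 0.056 m and y of offcut1 in the frame of pan between -0.114 and 0.114 m and height (world z) of each of offcut1, offcut2, offcut3, offcut4, offcut5, offcut6, offcut7, offcut8 below 0.042 m and linear speed of each of offcut1, offcut2, offcut3, offcut4, offcut5, offcut6, offcut7, offcut8 below 0.05 m/s and x of offcut2 in the frame of pan between -0.056 and 0.056 m and y of offcut2 in the frame of pan between -0.114 and 0.114 m and x of offcut3 in the frame of pan between -0.056 and 0.056 m and y of offcut3 in the frame of pan between -0.114 and 0.114 m and x of offcut4 in the frame of pan between -0.056 and 0.056 m and y of offcut4 in the frame of pan between -0.114 and 0.114 m and x of offcut5 in the frame of pan between -0.056 and 0.056 m and y of offcut5 in the frame of pan between -0.114 and 0.114 m and x of offcut6 in the frame of pan between -0.056 and 0.056 m and y of offcut6 in the frame of pan between -0.114 and 0.114 m and x of offcut7 in the frame of pan between -0.056 and 0.056 m and y of offcut7 in the frame of pan between -0.114 and 0.114 m and x of offcut8 in the frame of pan between -0.056 and 0.056 m and y of offcut8 in the frame of pan between -0.114 and 0.114 m), for 0.2 s.
2. the four cases lie on the four outlines (angle between each of case1, case2, case3, case4's own z axis and vertical below 0.08 rad and z of case1 in the frame of slab between 0.04 and 0.051 m and linear speed of each of case1, case2, case3, case4 below 0.02 m/s and ((horizontal distance between case1 and place1 below 0.01 m and angle between the x axis of case1 and the x axis of slab, either way round below 0.14 rad) or (horizontal distance between case1 and place2 below 0.01 m and angle between the x axis of case1 and the y axis of slab, either way round below 0.14 rad) or (horizontal distance between case1 and place3 below 0.01 m and angle between the x axis of case1 and the x axis of slab, either way round below 0.14 rad) or (horizontal distance between case1 and place4 below 0.01 m and angle between the x axis of case1 and the y axis of slab, either way round below 0.14 rad)) and z of case2 in the frame of slab between 0.04 and 0.051 m and ((horizontal distance between case2 and place1 below 0.01 m and angle between the x axis of case2 and the x axis of slab, either way round below 0.14 rad) or (horizontal distance between case2 and place2 below 0.01 m and angle between the x axis of case2 and the y axis of slab, either way round below 0.14 rad) or (horizontal distance between case2 and place3 below 0.01 m and angle between the x axis of case2 and the x axis of slab, either way round below 0.14 rad) or (horizontal distance between case2 and place4 below 0.01 m and angle between the x axis of case2 and the y axis of slab, either way round below 0.14 rad)) and z of case3 in the frame of slab between 0.04 and 0.051 m and ((horizontal distance between case3 and place1 below 0.01 m and angle between the x axis of case3 and the x axis of slab, either way round below 0.14 rad) or (horizontal distance between case3 and place2 below 0.01 m and angle between the x axis of case3 and the y axis of slab, either way round below 0.14 rad) or (horizontal distance between case3 and place3 below 0.01 m and angle between the x axis of case3 and the x axis of slab, either way round below 0.14 rad) or (horizontal distance between case3 and place4 below 0.01 m and angle between the x axis of case3 and the y axis of slab, either way round below 0.14 rad)) and z of case4 in the frame of slab between 0.04 and 0.051 m and ((horizontal distance between case4 and place1 below 0.01 m and angle between the x axis of case4 and the x axis of slab, either way round below 0.14 rad) or (horizontal distance between case4 and place2 below 0.01 m and angle between the x axis of case4 and the y axis of slab, either way round below 0.14 rad) or (horizontal distance between case4 and place3 below 0.01 m and angle between the x axis of case4 and the x axis of slab, either way round below 0.14 rad) or (horizontal distance between case4 and place4 below 0.01 m and angle between the x axis of case4 and the y axis of slab, either way round below 0.14 rad))), for 0.2 s.
At the end, for the whole second after the job is handed in: Every offcut lies at rest in the pan; the four cases lie flat on the slab, each within 10 mm and 0.14 rad of one of the four outlines; the sweeper stands upright on its mat, within 30 mm of the middle (all of step 1 and all of step 2 and horizontal distance between sweeper and mat below 0.03 m and angle between sweeper's own z axis and vertical below 0.08 rad and height (world z) of sweeper below 0.01 m and linear speed of sweeper below 0.02 m/s); the robot touches nothing.
It fails at once if an offcut is touched by the gripper or arm (contact force between any of the fingers, the arm and offcut1 above 0.5 N or contact force between any of the fingers, the arm and offcut2 above 0.5 N or contact force between any of the fingers, the arm and offcut3 above 0.5 N or contact force between any of the fingers, the arm and offcut4 above 0.5 N or contact force between any of the fingers, the arm and offcut5 above 0.5 N or contact force between any of the fingers, the arm and offcut6 above 0.5 N or contact force between any of the fingers, the arm and offcut7 above 0.5 N or contact force between any of the fingers, the arm and offcut8 above 0.5 N).
It fails at once if a case is pushed against an offcut (contact force between any of case1, case2, case3, case4 and offcut1 above 0.5 N or contact force between any of case1, case2, case3, case4 and offcut2 above 0.5 N or contact force between any of case1, case2, case3, case4 and offcut3 above 0.5 N or contact force between any of case1, case2, case3, case4 and offcut4 above 0.5 N or contact force between any of case1, case2, case3, case4 and offcut5 above 0.5 N or contact force between any of case1, case2, case3, case4 and offcut6 above 0.5 N or contact force between any of case1, case2, case3, case4 and offcut7 above 0.5 N or contact force between any of case1, case2, case3, case4 and offcut8 above 0.5 N).
It fails at once if a case is set on the slab while an offcut still lies there (((contact force between case1 and slab above 0.5 N and height (world z) of case1 above 0.035 m) or (contact force between case2 and slab above 0.5 N and height (world z) of case2 above 0.035 m) or (contact force between case3 and slab above 0.5 N and height (world z) of case3 above 0.035 m) or (contact force between case4 and slab above 0.5 N and height (world z) of case4 above 0.035 m)) and x of any of offcut1, offcut2, offcut3, offcut4, offcut5, offcut6, offcut7, offcut8 in the frame of slab above -0.105 m).
It fails at once if a flange or the pad is moved more than 50 mm (distance of any of flange1, flange2, pad from where it was at the start of the episode above 0.05 m).
Of offcut1, offcut2, offcut3, offcut4, offcut5, offcut6, offcut7, offcut8 only 5 to 8 are there at a start; the rules pass over those that are not, and their reading is None.
At some moment in a run one of case1, case2, case3, case4 may be knocked a few centimetres aside while the robot is not near it.
It also fails if it takes over 200 s, if anything falls off the work surface, if the arm or the gripper's body presses on something with over 40 N, if the wrist force passes 120 N, or if a joint passes its speed limit or range.

### The arm

A 6-joint arm with a two-finger parallel gripper is mounted at the origin on the work surface. World frame = base frame: x ahead of the robot, y to its left, z up, the work surface at z = 0. Lengths are in mm, angles in degrees, forces in N, time in s.
With the tool pointing down it reaches from about 400 to 925 mm from the base axis. Payload 3.4 kg.
Tool frame: the origin (TCP) lies at the very end of the fingers, on their centre line; the grasp point (between the pads) lies manip.hold_point_z behind it (manip.hold_point_z is the distance from the TCP to the grasp point, in mm); z points along the fingers, y is the line along which they close (so a half turn about z gives the same grasp; the last joint's range is limited). The gripper opens to 85 mm and grips with 20 to 120 N. Pads are 22 mm wide; open, the fingers measure 114 mm over their backs; the gripper's body (76 mm by 85 mm) begins 54 mm behind the grasp point. The pads swing forward as they close: fully open they stand 13 mm farther back than shut.
Start: joints at [-73.654, 17.578, 86.31, -0, 76.112, -4.211], TCP at [201.888, -538.398, 231.305] pointing down, gripper open.
Joint ranges: [-179.03, 179.03], [-60, 130.46], [8.19, 133.38], [-81.62, 261.62], [5.75, 156.47], [-153.77, 153.77]. Speed limits (degrees/s): [147.25, 147.25, 180, 180, 180, 180].

### API

Orientations are given as [roll, pitch, yaw] about the fixed x, y, z axes, in that order (R = Rz(yaw) Ry(pitch) Rx(roll)).
In Python, from plant import manip, get_image, calibration, hand_in gives the robot as it stands.
- The arm moves only by the tool apply_moves, never from a script. Its arguments are lists of equal length, an entry for each row: "dp": the shift along the tool's x, y, z in mm, a list of three; "turn": the turn about the tool's z in rad; "gripper": the finger opening in mm, from 0 to 85.4. A call has 1 to 5 rows; each row shifts and turns the commanded pose from where the row before left it, along the tool's axes as they then stand; what a row does not reach is not made up. A row lasts 1/8 s, in which the tool goes at most 62.5 mm and 10.7 degrees, less where a joint would pass 70% of its speed; a pose out of reach is approached as far as the arm can. A call is refused whole if a number of a shift passes 62.5 or a number of a turn 0.188, either way. A call with a gripper value outside its range is refused whole. The fingers move at their own pace and stop on an object; "squeeze" is the grip in N (left out, the last holds). Time passes only in rows, so rows that do not move let the fingers close. It gives the time, the measured TCP pose, the force, the opening and the grip force at its end, in the units of the state.
- manip.state(): the state, without advancing time (a new reading comes with each control period).
- get_image(name): name is "scene" or "side" or "wrist"; returns the picture (480x640x3 uint8, blue, green, red); there is no depth.
- calibration(name): a dict with "K" (3x3 intrinsics, pixels), "R" (3x3) and "t" (3): a world point X has camera coordinates R X + t. Camera axes: x right, y down, z forward; pixel columns grow to the right and rows downward; lengths in mm; the calibration is good to about 2 mm. A picture is of the moment at which its call begins: read the wrist's pose just before it. calibration takes no time and is no camera call; for the wrist camera it gives the pose at the moment of the call.
- hand_in(): hands the job in; it is judged then, once.
The state is a dict: "t": time; "q": joint angles; "dq": joint speeds; "effort": joint torques, N m; "eef_pos": TCP position; "ee_rot": TCP orientation; "force": force on the tool from outside, world axes, zero at the start; "torque": the same for the moment, N m; "opening": finger opening in mm; "finger_force": force on a finger pad.
Only numpy, scipy, OpenCV 4.12 (cv2) and the standard library are available. Lean on these libraries where they do the work, as an engineer would, in place of code of your own. Each camera call takes 0.05 s, during which the arm holds its last target. There are 200 camera calls.

## Working session

There is one attempt and no reset: what is moved stays moved. The work goes in short steps, Python scripts to look and compute and a tool call to move; the robot and the scene stay as the last step left them, time stands still between calls to the robot, and variables do not carry over. Pictures are saved under pics/ and viewed, at most 14 in all, crops included, and the job is handed in when it is done.

Besides the shell and the picture viewer there is one more tool, called by a JSON object that holds its "fn" and its "kwargs". apply_moves: Moves the arm, as the interface text tells. Its arguments: {"type":"object","properties":{"dp":{"type":"array"},"turn":{"type":"array"},"gripper":{"type":"array"},"squeeze":{"type":"number"}},"required":["dp","turn","gripper"]}

```bash
ls; mkdir -p pics; python3 - <<'E'
from plant import manip,get_image,calibration
import cv2,numpy as np
print(manip.state()); print(manip.hold_point_z)
for n in("scene","side"):
    cv2.imwrite(f"pics/{n}0.png",get_image(n)); c=calibration(n); print(n,c)
E
```

```text
pics
{'t': 0.0, 'q': array([-7.36562704e+01,  1.76212916e+01,  8.63839611e+01,  2.92510668e-04,
        7.61124659e+01, -4.20989164e+00]), 'dq': array([ 0.0839431 , -0.08827902,  0.04771168, -0.05194623,  0.0436932 ,
        0.0138728 ]), 'effort': array([-1.20010889e-03, -4.57559931e+01, -2.51912463e+01, -1.74758125e-04,
        1.31351722e-02, -9.93339704e-07]), 'eef_pos': array([ 201.6641699 , -537.71743569,  230.39027487]), 'ee_rot': array([-1.79882620e+02, -8.92480572e-03,  2.05535416e+01]), 'force': array([0.30098132, 0.66991307, 0.55998925]), 'torque': array([0.02410986, 0.03201969, 0.02150464]), 'finger_force': 0.0, 'opening': 85.26416336037452}
18.700000000000003
scene {'K': array([[524.32414151,   0.        , 318.667593  ],
       [  0.        , 524.32414151, 239.40128921],
       [  0.        ,   0.        ,   1.        ]]), 'R': array([[ 0.64695816,  0.76252136, -0.00251439],
       [ 0.57583735, -0.49072313, -0.65391296],
       [-0.49985647,  0.42160644, -0.75656561]]), 't': array([-341.58939441, -292.74460922, 1442.3297962 ])}
side {'K': array([[485.96015923,   0.        , 325.12338023],
       [  0.        , 485.96015923, 239.85410291],
       [  0.        ,   0.        ,   1.        ]]), 'R': array([[ 0.98288349, -0.18422089,  0.00164375],
       [-0.09203025, -0.49870412, -0.86187275],
       [ 0.15959471,  0.84696922, -0.50712194]]), 't': array([-547.84909558,   92.02453281,  992.6152184 ])}
```

View pics/scene0.png

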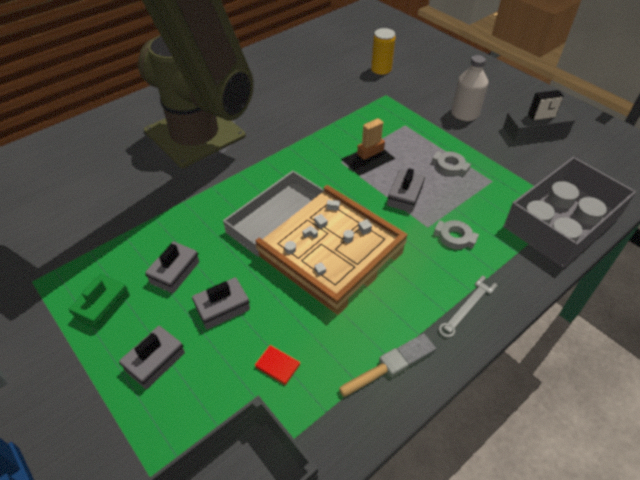

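View pics/side0.png

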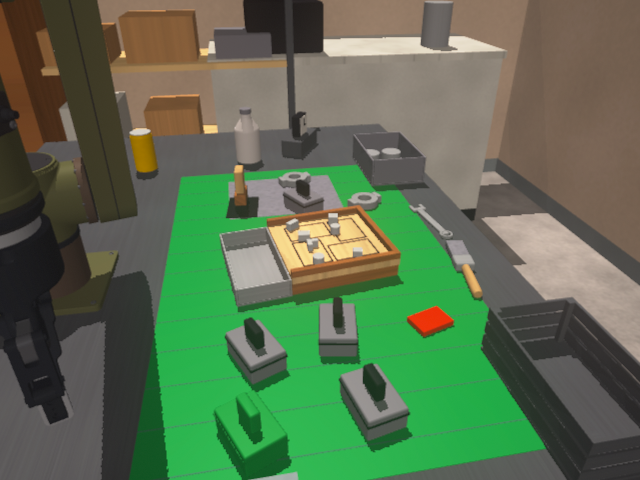

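The scene picture shows the slab at about (332,245), the pan at (285,215), the sweeper on its mat at (371,145), and grey cases at (172,265), (221,300), (152,355) and (407,187). The green look-alike at (98,300) is not grey, so I'll leave it alone. There seem to be 7 offcuts. The side view agrees with all of this.

```bash
cat > h.py <<'E'
from plant import manip,get_image,calibration
import cv2,numpy as np
def ray(c,uv,z):
    uv=np.atleast_2d(np.array(uv,float)); d=np.c_[uv,np.ones(len(uv))]@np.linalg.inv(c["K"]).T@c["R"]
    o=-c["R"].T@c["t"]; s=(z-o[2])/d[:,2]; return (o+d*s[:,None])[:,:2]
def proj(c,X):
    X=np.atleast_2d(np.array(X,float))@c["R"].T+c["t"]; p=X@c["K"].T; return p[:,:2]/p[:,2:]
def dark(im,th=45): return (im.max(2)<th).astype(np.uint8)
def comps(m,amin=30):
    n,l,s,ce=cv2.connectedComponentsWithStats(m.astype(np.uint8)); return [(i,s[i],ce[i],l==i) for i in range(1,n) if s[i][4]>=amin]
E
python3 - <<'E'
from h import *
c=calibration("scene")
print("cases lid z40");print(ray(c,[[172,262],[221,297],[152,352],[407,185]],42).round())
print("sweeper",ray(c,[371,130],90).round(),ray(c,[371,152],30).round())
print("slab rim corners z59",ray(c,[[328,188],[406,236],[337,295],[259,241]],59).round())
print("flanges,pad",ray(c,[[453,162],[456,234],[277,365]],10).round())
a=cv2.imread("pics/scene0.png")[80:320,200:520];b=cv2.resize(a,None,fx=2.5,fy=2.5,interpolation=cv2.INTER_CUBIC);cv2.imwrite("pics/crop0.png",b)
E
```

```text
cases lid z40
[[ 394. -287.]
 [ 534. -258.]
 [ 554. -421.]
 [ 550.  256.]]
sweeper [[386. 291.]] [[398. 286.]]
slab rim corners z59 [[ 450.   95.]
 [ 669.  124.]
 [ 687.  -88.]
 [ 477. -122.]]
flanges,pad [[ 547.  436.]
 [ 712.  251.]
 [ 708. -254.]]
```

View pics/crop0.png

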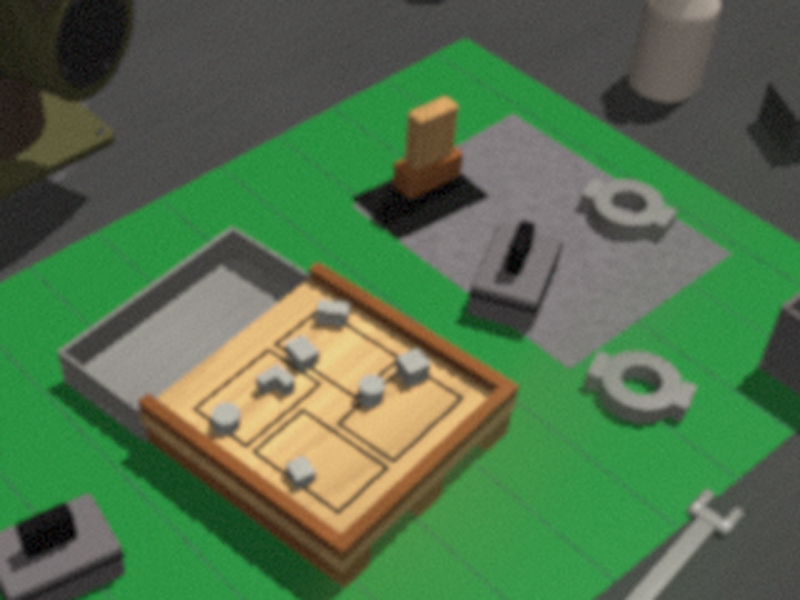

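The crop shows 7 offcuts, at (333,312), (302,352), (275,380), (225,417), (412,365), (371,390) and (300,470). The sweeper stands on its mat at (430,150). The case at (515,270) is grey with a black handle, so it is one of mine. Next I'll go above the slab for a wrist view.

```bash
cat >> h.py <<'E'
from scipy.spatial.transform import Rotation as Ro
def pose():
    s=manip.state(); return s["eef_pos"],s["ee_rot"]
def plan(tgt,yaw,n,start=None,syaw=None):
    """rows of (dp,turn) from the measured (or given) pose to tgt"""
    p,r=pose(); p=np.array(p if start is None else start,float); y0=r[2] if syaw is None else syaw
    T=np.deg2rad((yaw-y0+180)%360-180); w=(np.array(tgt,float)-p)/n; rows=[]
    for i in range(n):
        a=np.deg2rad(y0)-0  # a tool-down frame: x=(c,s), y=(s,-c), z=down
        a+=T*i/n; c,s=np.cos(a),np.sin(a)
        rows.append([round(w[0]*c+w[1]*s,1),round(w[0]*s-w[1]*c,1),round(-w[2],1)])
    print("dp",rows,"turn(each)",round(-T/n,4))
E
python3 -c "
from h import *
plan([571,0,420],97,15)
c=calibration('wrist');print(-c['R'].T@c['t'],c['R'],c['K'][0,0])"
```

```text
dp [[np.float64(35.6), np.float64(-24.9), np.float64(-12.6)], [np.float64(37.7), np.float64(-21.7), np.float64(-12.6)], [np.float64(39.5), np.float64(-18.2), np.float64(-12.6)], [np.float64(41.0), np.float64(-14.6), np.float64(-12.6)], [np.float64(42.1), np.float64(-11.0), np.float64(-12.6)], [np.float64(42.9), np.float64(-7.2), np.float64(-12.6)], [np.float64(43.4), np.float64(-3.3), np.float64(-12.6)], [np.float64(43.5), np.float64(0.5), np.float64(-12.6)], [np.float64(43.3), np.float64(4.4), np.float64(-12.6)], [np.float64(42.7), np.float64(8.2), np.float64(-12.6)], [np.float64(41.8), np.float64(12.0), np.float64(-12.6)], [np.float64(40.6), np.float64(15.7), np.float64(-12.6)], [np.float64(39.0), np.float64(19.2), np.float64(-12.6)], [np.float64(37.2), np.float64(22.6), np.float64(-12.6)], [np.float64(35.0), np.float64(25.8), np.float64(-12.6)]] turn(each) -0.0889
[ 264.85877502 -515.04161545  373.50470928] [[ 3.51821420e-01 -9.36066870e-01 -7.09666728e-04]
 [-9.03314923e-01 -3.39710173e-01  2.61952571e-01]
 [-2.45446204e-01 -9.15194728e-02 -9.65080487e-01]] 413.4436080337462
```

{"fn": "apply_moves", "kwargs": {"dp": [[36, -25, -1.5], [38, -22, -1.5], [39.5, -18, -1.5], [41, -14.5, -1.5], [42, -11, -1.5]], "turn": [-0.089, -0.089, -0.089, -0.089, -0.089], "gripper": [85, 85, 85, 85, 85]}}

```text
t: 0.72
eef_pos: [326.0, -357.3, 238.5]
ee_rot: [-180.0, -0.0, 46.2]
force: [-0.3, -0.4, -0.2]
opening: 85.1
finger_force: 0.0
```

{"fn": "apply_moves", "kwargs": {"dp": [[43, -7, -1.5], [43.5, -3.5, -1.5], [43.5, 0.5, -1.5], [43, 4.5, -1.5], [43, 8, -1.5]], "turn": [-0.089, -0.089, -0.089, -0.089, -0.089], "gripper": [85, 85, 85, 85, 85]}}

```text
t: 1.35
eef_pos: [448.9, -177.8, 246.1]
ee_rot: [-180.0, -0.0, 71.7]
force: [0.7, -0.8, 0.6]
opening: 85.1
finger_force: 0.0
```

{"fn": "apply_moves", "kwargs": {"dp": [[42, 12, -1.5], [40.5, 15.5, -1.5], [39, 19, -1.5], [37, 22.5, -1.5], [35, 26, -1.5]], "turn": [-0.089, -0.089, -0.089, -0.089, -0.089], "gripper": [85, 85, 85, 85, 85]}}

```text
t: 1.98
eef_pos: [571.7, 1.4, 253.4]
ee_rot: [-179.9, -0.0, 97.2]
force: [0.5, -0.3, -0.1]
opening: 85.1
finger_force: 0.0
```

```bash
python3 -c "
from h import *
print(pose());c=calibration('wrist');im=get_image('wrist');cv2.imwrite('pics/w1.png',im);np.savez('w1.npz',**c)
"
```

```text
(array([571.71208729,   1.39612778, 253.38925741]), array([-1.79948826e+02, -1.04328160e-03,  9.72239362e+01]))
```

View pics/w1.png

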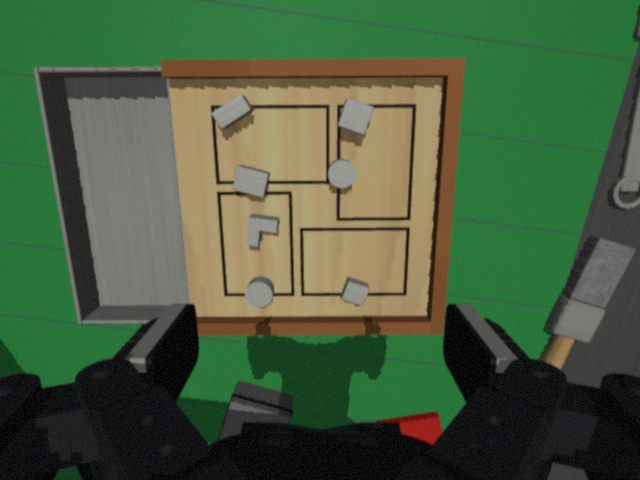

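The wrist view shows the slab squarely with its four outlines, for example outline 1 with corners (212,106), (327,106), (329,182), (217,183). The offcuts are at (232,112), (355,117), (341,174), (251,181), (262,230), (259,294) and (355,292), which makes 7.

```bash
cat >> h.py <<'E'
def rigid(A,B):  # B = R A + t, 2D
    ca,cb=A.mean(0),B.mean(0); H=(A-ca).T@(B-cb); th=np.arctan2(H[0,1]-H[1,0],H[0,0]+H[1,1])
    R=np.array([[np.cos(th),-np.sin(th)],[np.sin(th),np.cos(th)]]); t=cb-R@ca; return np.rad2deg(th),t,np.linalg.norm(A@R.T+t-B,axis=1)
E
python3 - <<'E'
from h import *
c=np.load("w1.npz")
px=[[212,106],[327,106],[329,182],[217,183],[337,105],[414,105],[410,219],[338,219],[301,229],[408,229],[407,295],[302,295],[219,193],[291,193],[293,295],[225,296]]
im=cv2.imread("pics/w1.png");g=cv2.cvtColor(im,6)
px=cv2.cornerSubPix(g,np.float32(px)[:,None],(3,3),(-1,-1),(3,20,.05))[:,0]
W=ray(c,px,45)
M=[]
for cx,cy,hx,hy in((-35,51,48,32),(51,35,32,48),(35,-51,48,32),(-51,-35,32,48)):
    M+=[[cx-hx,cy+hy],[cx+hx,cy+hy],[cx+hx,cy-hy],[cx-hx,cy-hy]]
th,t,res=rigid(np.array(M,float),W);print("slab yaw",th,"t",t,res.round(1))
R=Ro.from_euler("z",th,degrees=True).as_matrix()[:2,:2]
off=ray(c,[[232,112],[355,117],[341,174],[251,181],[262,230],[259,294],[355,292]],60)
print("offcuts slab",((off-t)@R).round())
np.savez("slab.npz",th=th,t=t)
# sweeper/mat in side+scene: wood block top
for n in("scene","side"):
    im=cv2.imread(f"pics/{n}0.png");cc=calibration(n)
    hsv=cv2.cvtColor(im,40);
    p=proj(cc,[390,290,60])[0].astype(int);x0,y0=p-45
    sub=hsv[y0:y0+90,x0:x0+90]
    wood=cv2.inRange(sub,(5,110,60),(25,255,255))
    for i,s,ce,m in comps(wood): 
        print(n,"wood",s[:5],ce+[x0,y0])
    blk=(im[y0:y0+90,x0:x0+90].max(2)<40)
    for i,s,ce,m in comps(blk): print(n,"blk",s+[x0,y0,0,0,0])
    cv2.imwrite(f"pics/sw_{n}.png",cv2.resize(im[y0:y0+90,x0:x0+90],None,fx=4,fy=4,interpolation=2)); print(x0,y0)
a=[cv2.imread(f"pics/sw_{n}.png") for n in("scene","side")];cv2.imwrite("pics/sw.png",np.hstack(a))
E
```

```text
Traceback (most recent call last):
cv2.error: OpenCV(4.12.0) :-1: error: (-5:Bad argument) in function 'cornerSubPix'
> Overload resolution failed:
>  - Layout of the output array corners is incompatible with cv::Mat
>  - Expected Ptr<cv::UMat> for argument 'corners'
```

```bash
python3 - <<'E'
from h import *
c=np.load("w1.npz")
px=np.array([[212,106],[327,106],[329,182],[217,183],[337,105],[414,105],[410,219],[338,219],[301,229],[408,229],[407,295],[302,295],[219,193],[291,193],[293,295],[225,296]])
W=ray(c,px,45)
M=[]
for cx,cy,hx,hy in((-35,51,48,32),(51,35,32,48),(35,-51,48,32),(-51,-35,32,48)):
    M+=[[cx-hx,cy+hy],[cx+hx,cy+hy],[cx+hx,cy-hy],[cx-hx,cy-hy]]
th,t,res=rigid(np.array(M,float),W);print("slab yaw",th,"t",t,res.round(1))
R=Ro.from_euler("z",th,degrees=True).as_matrix()[:2,:2]
off=ray(c,[[232,112],[355,117],[341,174],[251,181],[262,230],[259,294],[355,292]],60)
print("offcuts slab",((off-t)@R).round())
np.savez("slab.npz",th=th,t=t)
plan([392,230,260],97.2,7)
E
```

```text
slab yaw 7.730942363465069 t [567.32569567   1.91619791] [1.2 2.1 1.7 1.7 0.4 1.7 1.  2.  1.6 2.4 0.6 1.1 1.9 1.7 1.8 0.5]
offcuts slab [[-63.  77.]
 [ 33.  73.]
 [ 22.  29.]
 [-51.  24.]
 [-44. -17.]
 [-49. -75.]
 [ 35. -73.]]
dp [[np.float64(35.2), np.float64(-21.8), np.float64(-0.9)], [np.float64(35.1), np.float64(-21.8), np.float64(-0.9)], [np.float64(35.1), np.float64(-21.8), np.float64(-0.9)], [np.float64(35.1), np.float64(-21.9), np.float64(-0.9)], [np.float64(35.1), np.float64(-21.9), np.float64(-0.9)], [np.float64(35.1), np.float64(-21.9), np.float64(-0.9)], [np.float64(35.1), np.float64(-21.9), np.float64(-0.9)]] turn(each) 0.0007
```

{"fn": "apply_moves", "kwargs": {"dp": [[35, -22, -1], [35, -22, -1], [35, -22, -1], [35, -22, -1]], "turn": [0, 0, 0, 0], "gripper": [85, 85, 85, 85]}}

```text
t: 2.52
eef_pos: [465.6, 129.0, 257.4]
ee_rot: [-179.9, -0.0, 97.0]
force: [0.9, 1.1, -0.5]
opening: 85.5
finger_force: 0.0
```

{"fn": "apply_moves", "kwargs": {"dp": [[35, -22, -1], [35, -22, -1], [35, -22, -1], [0, 0, 0]], "turn": [0, 0, 0, 0], "gripper": [85, 85, 85, 85]}}

```text
t: 3.02
eef_pos: [386.4, 225.6, 260.6]
ee_rot: [-179.9, -0.0, 97.3]
force: [0.6, 0.7, 0.3]
opening: 84.8
finger_force: 0.0
```

```bash
python3 -c "
from h import *
print(pose());c=calibration('wrist');im=get_image('wrist');cv2.imwrite('pics/w2.png',im);np.savez('w2.npz',**c)
"
```

```text
(array([386.37603553, 225.56733211, 260.59193114]), array([-1.79932351e+02, -1.83304927e-02,  9.72540821e+01]))
```

View pics/w2.png

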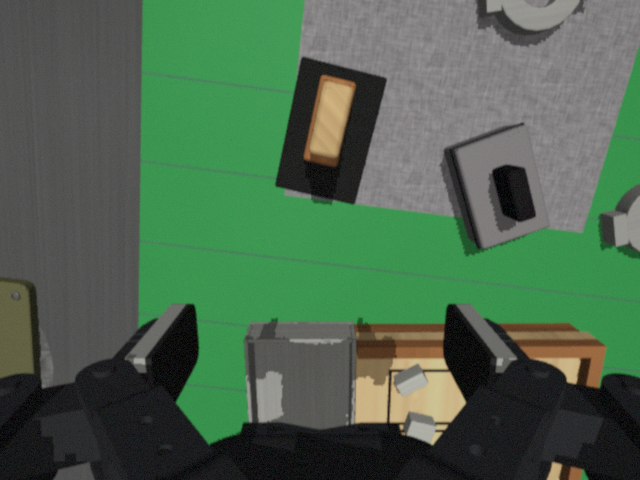

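The sweeper's bright block is at (330,120) on the black mat, with mat corners (303,57), (386,77), (355,204), (276,186). Grey case4 is at (497,187) with its handle at (515,193).

```bash
python3 - <<'E'
from h import *
c=np.load("w2.npz");im=cv2.imread("pics/w2.png");hsv=cv2.cvtColor(im,40)
mat=np.array([[303,57],[386,77],[355,204],[276,186]]);W=ray(c,mat,4);m=W.mean(0)
print("mat",m,np.linalg.norm(np.diff(W[[0,1,2,3,0]],axis=0),axis=1), "long dir",np.rad2deg(np.arctan2(*((W[0]+W[1]-W[2]-W[3])[::-1]))))
sub=np.zeros(im.shape[:2],np.uint8);sub[50:210,270:390]=1
wood=cv2.inRange(hsv,(5,60,60),(30,255,255))*sub
vals=im[115,315:350];print(vals[::4].tolist(), im[76,322:356:5].tolist())
bright=((im[...,2]>165)&(sub>0)).astype(np.uint8)
for nm,mk,z in(("wood",wood,105),("bright",bright,105)):
    for i,s,ce,mm in comps(mk,100):
        p=cv2.boxPoints(cv2.minAreaRect(np.argwhere(mm)[:,::-1].astype(np.float32)));W=ray(c,p,z)
        print(nm,s,p.round().tolist(),"ctr",W.mean(0),"sides",np.linalg.norm(np.diff(W[:3],axis=0),axis=1),"ang",[np.rad2deg(np.arctan2(*(W[k+1]-W[k])[::-1])).round(1) for k in(0,1)])
E
```

```text
mat [388.01305142 287.31200643] [ 76.69406001 118.93519229  78.76104345 118.49899414] long dir 84.43070344099971
[[58, 95, 132], [112, 159, 188], [119, 168, 197], [115, 164, 194], [113, 163, 192], [117, 168, 198], [125, 175, 204], [117, 165, 195], [63, 99, 126]] [[62, 97, 143], [54, 90, 134], [39, 55, 84], [30, 37, 38], [30, 31, 30], [34, 37, 31], [30, 34, 32]]
wood [ 303   74   54   93 3208] [[300.0, 159.0], [320.0, 73.0], [357.0, 81.0], [336.0, 168.0]] ctr [383.657033   296.32840458] sides [58.91823342 25.38734696] ang [np.float64(82.9), np.float64(-5.3)]
bright [ 310   81   42   74 1984] [[309.0, 150.0], [325.0, 77.0], [353.0, 83.0], [337.0, 156.0]] ctr [384.96632456 299.10548813] sides [49.50228381 19.51694595] ang [np.float64(84.1), np.float64(-4.4)]
```

```bash
python3 -c "
from h import *
np.set_printoptions(legacy='1.25')
plan([385,299,180],84.4,4)"; sed -i '2a np.set_printoptions(legacy="1.25")' h.py
```

```text
dp [[18.5, 1.7, 20.2], [18.6, 0.6, 20.2], [18.6, -0.4, 20.2], [18.5, -1.4, 20.2]] turn(each) 0.0558
```

{"fn": "apply_moves", "kwargs": {"dp": [[18.5, 1.7, 20], [18.5, 0.6, 20], [18.5, -0.4, 20], [18.5, -1.4, 20], [0, 0, 0]], "turn": [0.056, 0.056, 0.056, 0.056, 0], "gripper": [85, 85, 85, 85, 85]}}

```text
t: 3.7
eef_pos: [386.1, 297.7, 179.2]
ee_rot: [-179.9, 0.1, 84.2]
force: [-0.1, 0.5, 0.6]
opening: 85.3
finger_force: 0.0
```

{"fn": "apply_moves", "kwargs": {"dp": [[0, 0, 30], [0, 0, 30], [0, 0, 30], [0, 0, 27], [0, 0, 0]], "turn": [0, 0, 0, 0, 0], "gripper": [85, 85, 85, 85, 85]}}

```text
t: 4.32
eef_pos: [385.7, 296.7, 62.9]
ee_rot: [-179.8, 0.2, 84.2]
force: [-0.7, 0.7, 0.0]
opening: 84.9
finger_force: 0.0
```

```bash
python3 -c "
from h import *
print(pose())
for n in('side','scene'):
    im=get_image(n);c=calibration(n);u,v=proj(c,[385,295,70])[0].astype(int);cv2.imwrite('pics/g_%s.png'%n,cv2.resize(im[v-45:v+45,u-50:u+50],None,fx=4,fy=4))
cv2.imwrite('pics/g.png',np.hstack([cv2.imread('pics/g_%s.png'%n) for n in('side','scene')]))"
```

```text
(array([385.67604155, 296.65323005,  62.86841589]), array([-1.79847677e+02,  1.61193575e-01,  8.41968019e+01]))
```

View pics/g.png

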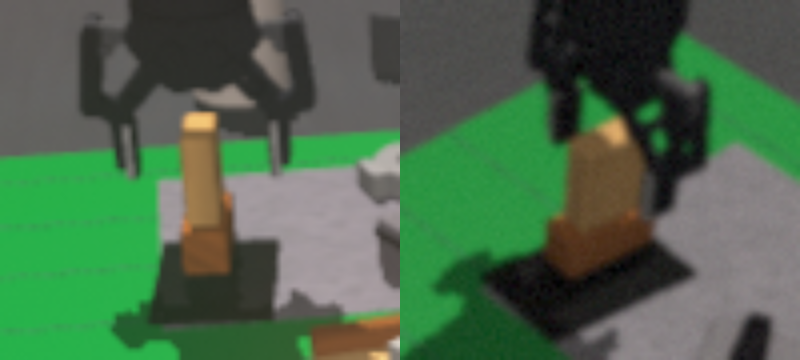

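The side crop shows the fingers straddling the block: block at (203,170), fingers at (130,150) and (280,150). The scene crop agrees, so I'll close and lift.

{"fn": "apply_moves", "kwargs": {"dp": [[0, 0, 0], [0, 0, 0], [0, 0, 0], [0, 0, 0], [0, 0, 0]], "turn": [0, 0, 0, 0, 0], "gripper": [20, 15, 15, 15, 15], "squeeze": 60}}

```text
t: 5.05
eef_pos: [386.1, 298.6, 64.2]
ee_rot: [180.0, -0.0, 84.2]
force: [-1.1, -0.5, 5.6]
opening: 21.5
finger_force: 61.9
```

{"fn": "apply_moves", "kwargs": {"dp": [[0, 0, 0], [0, 0, 0], [0, 0, -20], [0, 0, -30], [0, 0, -30]], "turn": [0, 0, 0, 0, 0], "gripper": [15, 15, 15, 15, 15]}}

```text
t: 5.68
eef_pos: [385.3, 298.0, 143.7]
ee_rot: [-179.9, 0.1, 84.2]
force: [-0.3, 0.7, -3.0]
opening: 21.4
finger_force: 61.1
```

```bash
cat >> h.py <<'E'
S=np.load("slab.npz")
def s2w(x,y):
    a=np.deg2rad(float(S["th"])); return S["t"]+np.array([[np.cos(a),-np.sin(a)],[np.sin(a),np.cos(a)]])@[x,y]
E
python3 -c "
from h import *
s=manip.state();print(s['opening'],s['finger_force'],s['eef_pos'])
th=float(S['th'])
b=s2w(85,67);print(b); plan([*b,175],90+th,8)
im=get_image('side');cv2.imwrite('pics/lift.png',im[90:330,150:470])"
```

```text
21.399374952020885 61.05536341667175 [385.27832762 298.0003625  143.71442745]
[642.54017493  79.74152869]
dp [[-23.9, 34.7, -3.9], [-24.9, 34.0, -3.9], [-25.9, 33.3, -3.9], [-26.9, 32.5, -3.9], [-27.8, 31.7, -3.9], [-28.7, 30.9, -3.9], [-29.6, 30.0, -3.9], [-30.5, 29.1, -3.9]] turn(each) -0.0295
```

View pics/lift.png

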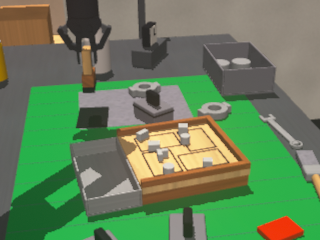

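The sweeper is held upright in the gripper at (87,68), clear of the mat. Next I'll go over the start of the first lane.

```bash
python3 -c "
from h import *
th=float(S['th']);b=s2w(81,66);print(b); plan([*b,175],90+th,10)
for x,y in((81,66),(-118,66),(81,22),(-118,22),(81,-22),(-118,-22),(81,-66),(-118,-66)): print(x,y,s2w(x,y))"
```

```text
[638.71105348  78.21253262]
dp [[-19.5, 27.2, -2.8], [-20.1, 26.8, -2.8], [-20.7, 26.3, -2.8], [-21.4, 25.8, -2.8], [-22.0, 25.3, -2.8], [-22.6, 24.7, -2.8], [-23.1, 24.2, -2.8], [-23.7, 23.6, -2.8], [-24.2, 23.1, -2.8], [-24.8, 22.5, -2.8]] turn(each) -0.0236
81 66 [638.71105348  78.21253262]
-118 66 [441.51982488  51.44278547]
81 22 [644.62999255  34.61246198]
-118 22 [447.43876395   7.84271482]
81 -22 [650.54893162  -8.98760867]
-118 -22 [453.35770302 -35.75735583]
81 -66 [656.46787069 -52.58767932]
-118 -66 [459.27664209 -79.35742647]
```

{"fn": "apply_moves", "kwargs": {"dp": [[-19.5, 27, -3], [-20, 27, -3], [-20.5, 26.5, -3], [-21.5, 26, -3], [-22, 25.5, -3]], "turn": [-0.0236, -0.0236, -0.0236, -0.0236, -0.0236], "gripper": [15, 15, 15, 15, 15]}}

```text
t: 6.35
eef_pos: [512.4, 187.0, 157.5]
ee_rot: [-179.9, 0.0, 91.0]
force: [-0.4, 0.8, -1.7]
opening: 21.6
finger_force: 61.3
```

{"fn": "apply_moves", "kwargs": {"dp": [[-22.5, 25, -3], [-23, 24, -3], [-23.5, 23.5, -3], [-24, 23, -3], [-25, 22.5, -3]], "turn": [-0.0236, -0.0236, -0.0236, -0.0236, -0.0236], "gripper": [15, 15, 15, 15, 15]}}

```text
t: 6.98
eef_pos: [637.8, 76.9, 172.1]
ee_rot: [-179.9, -0.0, 97.8]
force: [0.3, -0.2, -3.0]
opening: 21.4
finger_force: 61.3
```

{"fn": "apply_moves", "kwargs": {"dp": [[0, 0, 0], [0, 0, 0]], "turn": [0, 0], "gripper": [15, 15]}}

```text
t: 7.22
eef_pos: [636.5, 77.9, 172.2]
ee_rot: [-179.8, -0.0, 97.7]
force: [-0.7, 0.1, -3.4]
opening: 21.4
finger_force: 61.2
```

```bash
python3 -c "
from h import *
th=float(S['th']);b=s2w(81,66);print(pose()); plan([*b,130],90+th,1)"
```

```text
(array([636.51680892,  77.85623932, 172.21507046]), array([-1.79814231e+02, -4.49055082e-02,  9.77020148e+01]))
dp [[0.1, 2.2, 42.2]] turn(each) -0.0005
```

{"fn": "apply_moves", "kwargs": {"dp": [[0, 2, 15], [0, 0, 15], [0, 0, 15], [0, 0, 12], [0, 0, 7]], "turn": [0, 0, 0, 0, 0], "gripper": [15, 15, 15, 15, 15]}}

```text
t: 7.85
eef_pos: [639.2, 78.0, 108.5]
ee_rot: [-179.9, -0.0, 97.7]
force: [0.7, 0.2, -2.3]
opening: 21.6
finger_force: 61.2
```

{"fn": "apply_moves", "kwargs": {"dp": [[0, 0, 0], [0, -4, 0], [0, -8, 0], [0, -10, 0], [0, -10, 0]], "turn": [0, 0, 0, 0, 0], "gripper": [15, 15, 15, 15, 15]}}

```text
t: 8.48
eef_pos: [607.2, 73.6, 110.1]
ee_rot: [180.0, -0.0, 97.7]
force: [0.0, -0.3, -1.9]
opening: 21.2
finger_force: 61.4
```

```bash
python3 -c "
from h import *
print(pose());im=get_image('scene');cv2.imwrite('pics/s2.png',cv2.resize(im[140:320,200:440],None,fx=3,fy=3))"
```

```text
(array([607.15215663,  73.56258061, 110.11625833]), array([ 1.79989117e+02, -1.51691882e-03,  9.77319202e+01]))
```

View pics/s2.png

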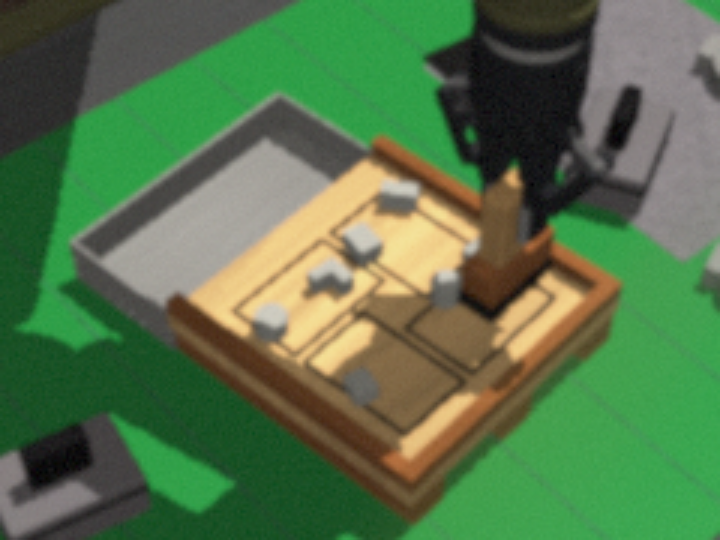

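The sweeper is down between the kerbs at (505,260) with the foot just above the plywood, and an offcut is already at its face. I'll sweep lane 1.

{"fn": "apply_moves", "kwargs": {"dp": [[0, -10, 1], [0, -10, 0], [0, -10, 0], [0, -10, 0], [0, -10, 0]], "turn": [0, 0, 0, 0, 0], "gripper": [15, 15, 15, 15, 15]}}

```text
t: 9.15
eef_pos: [557.8, 66.8, 108.8]
ee_rot: [-180.0, 0.0, 97.7]
force: [-0.5, -0.1, -3.1]
opening: 21.7
finger_force: 61.4
```

{"fn": "apply_moves", "kwargs": {"dp": [[0, -10, 0], [0, -10, 0], [0, -10, 0], [0, -10, 0], [0, -10, 0]], "turn": [0, 0, 0, 0, 0], "gripper": [15, 15, 15, 15, 15]}}

```text
t: 9.78
eef_pos: [508.4, 60.2, 108.8]
ee_rot: [180.0, -0.0, 97.7]
force: [0.6, 0.2, -2.3]
opening: 21.0
finger_force: 61.3
```

{"fn": "apply_moves", "kwargs": {"dp": [[0, -10, 0], [0, -10, 0], [0, -10, 0], [0, -10, 0], [0, -10, 0]], "turn": [0, 0, 0, 0, 0], "gripper": [15, 15, 15, 15, 15]}}

```text
t: 10.4
eef_pos: [458.7, 53.4, 108.8]
ee_rot: [-180.0, 0.0, 97.7]
force: [-1.4, 0.8, -3.5]
opening: 22.0
finger_force: 61.2
```

{"fn": "apply_moves", "kwargs": {"dp": [[0, -8, 0], [0, -8, 0], [0, -4, 0], [0, 0, -15], [0, 0, -30]], "turn": [0, 0, 0, 0, 0], "gripper": [15, 15, 15, 15, 15]}}

```text
t: 11.02
eef_pos: [438.4, 50.8, 153.3]
ee_rot: [-179.8, -0.0, 97.7]
force: [0.9, -0.3, -4.3]
opening: 21.4
finger_force: 61.0
```

```bash
python3 -c "
from h import *
p,r=pose();print(p,r);im=get_image('side');cv2.imwrite('pics/s3.png',cv2.resize(im[190:320,200:420],None,fx=3,fy=3))
b=s2w(81,22);plan([*b,p[2]],97.7,8)"
```

```text
[438.44546272  50.7572276  153.28388124] [-1.79814116e+02 -2.28022033e-02  9.77339025e+01]
dp [[-5.4, 24.9, 0.5], [-5.4, 24.9, 0.5], [-5.4, 24.9, 0.5], [-5.4, 24.9, 0.5], [-5.4, 24.9, 0.5], [-5.4, 24.9, 0.5], [-5.4, 24.9, 0.5], [-5.4, 24.9, 0.5]] turn(each) 0.0001
```

View pics/s3.png

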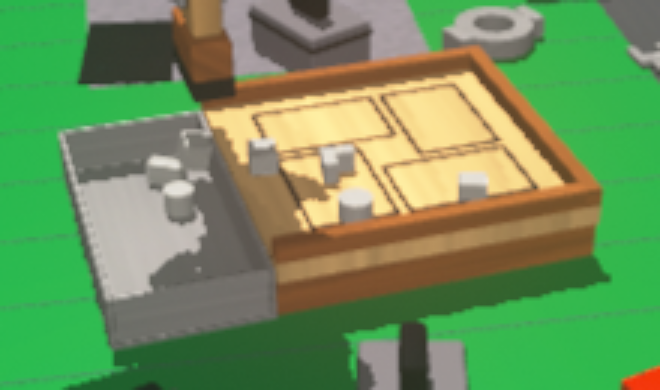

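The side crop shows 3 offcuts in the pan at (163,170), (195,148) and (178,200). Four remain on the slab: a block at (262,155), the L at (337,162), a slug at (355,205) and a block at (472,187).

```bash
python3 -c "
from h import *
c=calibration('side');a=np.deg2rad(float(S['th']));R=np.array([[np.cos(a),-np.sin(a)],[np.sin(a),np.cos(a)]])
uv=np.array([[262,157],[337,163],[355,207],[472,187]])/3+[200,190]
print(((ray(c,uv,53)-S['t'])@R).round())
b=s2w(20,5);plan([*b,153],97.7,6)"
```

```text
[[-93.   5.]
 [-45. -19.]
 [-50. -78.]
 [ 34. -79.]]
dp [[-10.1, 23.0, 0.7], [-10.1, 23.0, 0.7], [-10.1, 23.0, 0.7], [-10.1, 23.0, 0.7], [-10.1, 23.0, 0.7], [-10.1, 23.0, 0.7]] turn(each) 0.0001
```

{"fn": "apply_moves", "kwargs": {"dp": [[-11.4, 23, 0], [-11.4, 23, 0], [-11.4, 23, 0], [-11.4, 23, 0], [-11.4, 23, 0]], "turn": [0, 0, 0, 0, 0], "gripper": [15, 15, 15, 15, 15]}}

```text
t: 11.7
eef_pos: [562.0, 9.5, 153.2]
ee_rot: [-180.0, -0.0, 97.7]
force: [0.6, 0.1, -2.7]
opening: 21.4
finger_force: 61.3
```

{"fn": "apply_moves", "kwargs": {"dp": [[-11.4, 23, 0], [0, 0, 0], [0, 0, 15], [0, 0, 15], [0, 0, 14]], "turn": [0, 0, 0, 0, 0], "gripper": [15, 15, 15, 15, 15]}}

```text
t: 12.32
eef_pos: [584.0, 1.9, 108.2]
ee_rot: [-179.9, -0.0, 97.8]
force: [0.2, 0.5, -3.5]
opening: 21.6
finger_force: 61.3
```

{"fn": "apply_moves", "kwargs": {"dp": [[0, 0, 0], [0, -6, 0], [0, -10, 0], [0, -10, 0], [0, -10, 0]], "turn": [0, 0, 0, 0, 0], "gripper": [15, 15, 15, 15, 15]}}

```text
t: 12.95
eef_pos: [549.0, -3.4, 110.2]
ee_rot: [180.0, 0.0, 97.7]
force: [0.3, 0.2, -2.4]
opening: 21.4
finger_force: 61.4
```

{"fn": "apply_moves", "kwargs": {"dp": [[0, -10, 0], [0, -10, 0], [0, -10, 0], [0, -10, 0], [0, -10, 0]], "turn": [0, 0, 0, 0, 0], "gripper": [15, 15, 15, 15, 15]}}

```text
t: 13.58
eef_pos: [499.8, -10.1, 109.8]
ee_rot: [180.0, 0.0, 97.7]
force: [-0.4, -0.7, -2.3]
opening: 21.7
finger_force: 61.4
```

{"fn": "apply_moves", "kwargs": {"dp": [[0, -10, 0], [0, -10, 0], [0, -10, 0], [0, -10, 0], [0, -6, 0]], "turn": [0, 0, 0, 0, 0], "gripper": [15, 15, 15, 15, 15]}}

```text
t: 14.2
eef_pos: [453.7, -16.2, 109.7]
ee_rot: [-180.0, -0.0, 97.7]
force: [-0.1, 0.1, -2.5]
opening: 21.4
finger_force: 61.2
```

{"fn": "apply_moves", "kwargs": {"dp": [[0, -4, 0], [0, 0, 0], [0, 0, -15], [0, 0, -15], [0, 0, -14]], "turn": [0, 0, 0, 0, 0], "gripper": [15, 15, 15, 15, 15]}}

```text
t: 14.82
eef_pos: [451.2, -16.7, 154.4]
ee_rot: [180.0, 0.0, 97.7]
force: [-0.2, -0.2, -2.3]
opening: 21.2
finger_force: 61.0
```

```bash
python3 -c "
from h import *
p,r=pose();print(p,r,p-[*s2w(-118,-3),0]);b=s2w(81,-66);plan([*b,153],97.7,10)"
```

```text
[451.19766494 -16.70002263 154.38179762] [1.79980632e+02 2.52093758e-03 9.77395787e+01] [  0.39586743   0.23002996 154.38179762]
dp [[-6.3, 19.9, 0.1], [-6.3, 19.9, 0.1], [-6.3, 19.9, 0.1], [-6.3, 19.9, 0.1], [-6.3, 19.9, 0.1], [-6.3, 19.9, 0.1], [-6.3, 19.9, 0.1], [-6.3, 19.9, 0.1], [-6.3, 19.9, 0.1], [-6.3, 19.9, 0.1]] turn(each) 0.0001
```

{"fn": "apply_moves", "kwargs": {"dp": [[-6.3, 20, 0], [-6.3, 20, 0], [-6.3, 20, 0], [-6.3, 20, 0], [-6.3, 20, 0]], "turn": [0, 0, 0, 0, 0], "gripper": [15, 15, 15, 15, 15]}}

```text
t: 15.45
eef_pos: [555.0, -34.6, 153.9]
ee_rot: [180.0, -0.0, 97.7]
force: [-0.5, 0.5, -2.6]
opening: 21.4
finger_force: 61.2
```

{"fn": "apply_moves", "kwargs": {"dp": [[-6.3, 20, 0], [-6.3, 20, 0], [-6.3, 20, 0], [-6.3, 20, 0], [-6.3, 19, 0]], "turn": [0, 0, 0, 0, 0], "gripper": [15, 15, 15, 15, 15]}}

```text
t: 16.08
eef_pos: [657.2, -52.4, 153.6]
ee_rot: [-180.0, -0.0, 97.7]
force: [0.5, 0.3, -2.7]
opening: 21.2
finger_force: 61.2
```

{"fn": "apply_moves", "kwargs": {"dp": [[0, 0, 0], [0, 0, 0], [0, 0, 16], [0, 0, 16], [0, 0, 13]], "turn": [0, 0, 0, 0, 0], "gripper": [15, 15, 15, 15, 15]}}

```text
t: 16.7
eef_pos: [655.2, -52.1, 106.9]
ee_rot: [-179.9, -0.0, 97.7]
force: [-0.4, -0.4, -2.2]
opening: 21.9
finger_force: 61.3
```

{"fn": "apply_moves", "kwargs": {"dp": [[0, 0, 0], [0, -5, 0], [0, -9, 0], [0, -10, 0], [0, -10, 0]], "turn": [0, 0, 0, 0, 0], "gripper": [15, 15, 15, 15, 15]}}

```text
t: 17.32
eef_pos: [622.0, -56.9, 109.2]
ee_rot: [180.0, -0.0, 97.7]
force: [-0.1, 0.8, -2.9]
opening: 21.3
finger_force: 61.4
```

{"fn": "apply_moves", "kwargs": {"dp": [[0, -10, 0], [0, -10, 0], [0, -10, 0], [0, -10, 0], [0, -10, 0]], "turn": [0, 0, 0, 0, 0], "gripper": [15, 15, 15, 15, 15]}}

```text
t: 17.95
eef_pos: [572.7, -63.5, 108.8]
ee_rot: [180.0, -0.0, 97.7]
force: [0.4, 2.6, -1.6]
opening: 21.3
finger_force: 61.3
```

{"fn": "apply_moves", "kwargs": {"dp": [[0, -10, 0], [0, -10, 0], [0, -10, 0], [0, -10, 0], [0, -10, 0]], "turn": [0, 0, 0, 0, 0], "gripper": [15, 15, 15, 15, 15]}}

```text
t: 18.58
eef_pos: [523.2, -70.2, 108.9]
ee_rot: [180.0, -0.0, 97.7]
force: [2.1, 4.6, -2.2]
opening: 21.4
finger_force: 61.4
```

{"fn": "apply_moves", "kwargs": {"dp": [[0, -10, 0], [0, -10, 0], [0, -10, 0], [0, -10, 0], [0, -10, 0]], "turn": [0, 0, 0, 0, 0], "gripper": [15, 15, 15, 15, 15]}}

```text
t: 19.2
eef_pos: [473.4, -76.9, 108.9]
ee_rot: [180.0, -0.0, 97.7]
force: [1.9, 4.7, -2.7]
opening: 21.3
finger_force: 61.4
```

{"fn": "apply_moves", "kwargs": {"dp": [[0, -10, 0], [0, -5, 0], [0, 0, -15], [0, 0, -15], [0, 0, -15]], "turn": [0, 0, 0, 0, 0], "gripper": [15, 15, 15, 15, 15]}}

```text
t: 19.82
eef_pos: [458.3, -80.4, 154.1]
ee_rot: [-179.9, 0.1, 97.8]
force: [0.6, -0.4, -2.4]
opening: 21.4
finger_force: 61.2
```

```bash
python3 -c "
from h import *
p,r=pose();print(p,r,p-[*s2w(-118,-66),0])
im=get_image('side');cv2.imwrite('pics/s4.png',cv2.resize(im[190:320,200:420],None,fx=3,fy=3))"
```

```text
[458.34635019 -80.39363225 154.0900217 ] [-1.79888786e+02  1.21634930e-01  9.77635702e+01] [ -0.9302919   -1.03620578 154.0900217 ]
```

View pics/s4.png

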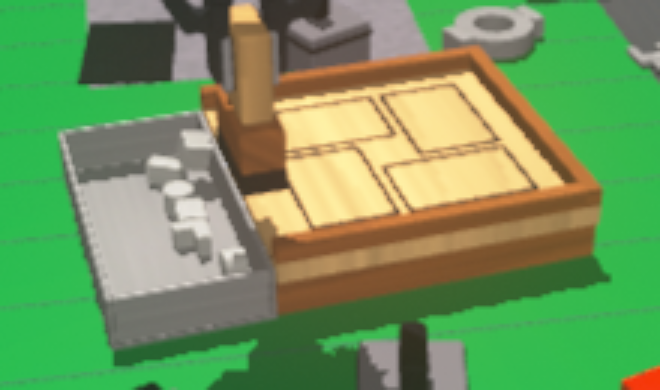

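The slab looks clear from the side. The pan shows about 6 offcuts, and a 7th may be hidden behind the kerb or the pan wall. I'll check from the scene and wrist cameras by mask.

```bash
python3 - <<'E'
from h import *
a=np.deg2rad(float(S['th']));R=np.array([[np.cos(a),-np.sin(a)],[np.sin(a),np.cos(a)]])
out=[]
for n in("scene","wrist"):
    c=calibration(n);im=get_image(n);hsv=cv2.cvtColor(im,40)
    poly=proj(c,[[*s2w(x,y),45] for x,y in((-114,-102),(102,-102),(102,102),(-114,102))]).astype(np.int32)
    m=np.zeros(im.shape[:2],np.uint8);cv2.fillPoly(m,[poly],1)
    g=m*(hsv[...,1]<60)*(hsv[...,2]>70)
    for i,s,ce,mm in comps(g,15): print(n,s,((ray(c,ce,52)-S['t'])@R).round(),hsv[mm].mean(0).round())
    cv2.imwrite(f"pics/{n}5.png",im)
    out.append(cv2.resize(im[165:300,215:415],(800,540)) if n=="scene" else im)
cv2.imwrite("pics/five.png",np.hstack([cv2.resize(o,(400,300)) for o in out]))
E
```

```text
(no output)
```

View pics/five.png

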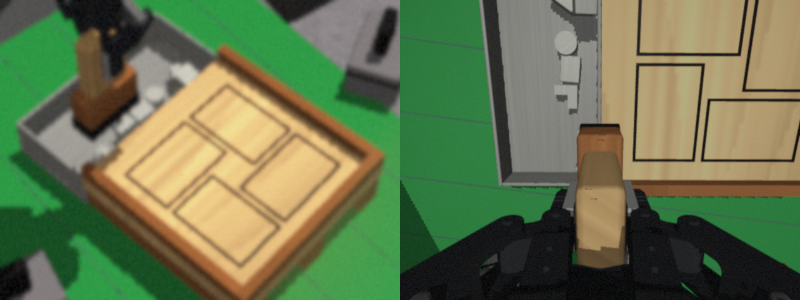

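The slab is clear in both views: the scene crop (left) shows four empty outlines, and the wrist view (right) shows clean plywood with offcuts in the pan near (565,70). I'll park the sweeper on the mat.

```bash
python3 -c "
from h import *
p,r=pose();plan([388,286.5,165],84.4,10)"
```

```text
dp [[37.3, -2.1, -1.1], [37.2, -3.0, -1.1], [37.2, -3.9, -1.1], [37.1, -4.7, -1.1], [36.9, -5.6, -1.1], [36.8, -6.4, -1.1], [36.6, -7.3, -1.1], [36.5, -8.2, -1.1], [36.3, -9.0, -1.1], [36.0, -9.8, -1.1]] turn(each) 0.0233
```

{"fn": "apply_moves", "kwargs": {"dp": [[37, -2, -1], [37, -3, -1], [37, -4, -1], [37, -4.5, -1], [37, -5.5, -1]], "turn": [0.0233, 0.0233, 0.0233, 0.0233, 0.0233], "gripper": [15, 15, 15, 15, 15]}}

```text
t: 20.6
eef_pos: [423.1, 103.9, 158.0]
ee_rot: [-179.9, 0.1, 91.0]
force: [0.7, 0.1, -2.3]
opening: 21.4
finger_force: 61.3
```

{"fn": "apply_moves", "kwargs": {"dp": [[37, -6.5, -1], [36.5, -7.5, -1], [36.5, -8, -1], [36, -9, -1], [36, -10, -1]], "turn": [0.0233, 0.0233, 0.0233, 0.0233, 0.0233], "gripper": [15, 15, 15, 15, 15]}}

```text
t: 21.22
eef_pos: [387.5, 286.9, 162.8]
ee_rot: [-180.0, 0.1, 84.4]
force: [0.1, 0.1, -2.3]
opening: 21.3
finger_force: 61.3
```

{"fn": "apply_moves", "kwargs": {"dp": [[0, 0, 0], [0, 0, 20], [0, 0, 25], [0, 0, 25], [0, 0, 20]], "turn": [0, 0, 0, 0, 0], "gripper": [15, 15, 15, 15, 15]}}

```text
t: 21.85
eef_pos: [387.6, 284.9, 72.2]
ee_rot: [-179.9, 0.1, 84.4]
force: [0.4, -0.6, -2.9]
opening: 21.6
finger_force: 61.4
```

```bash
python3 -c "
from h import *
p,r=pose();print(p,r);plan([388,286.5,64.5],84.4,1)"
```

```text
[387.57615216 284.87091377  72.23640146] [-1.79926300e+02  1.43306494e-01  8.43896484e+01]
dp [[1.7, 0.3, 7.7]] turn(each) -0.0002
```

{"fn": "apply_moves", "kwargs": {"dp": [[1.5, 0, 4], [0, 0, 3], [0, 0, 0.7], [0, 0, 0], [0, 0, 0]], "turn": [0, 0, 0, 0, 0], "gripper": [15, 15, 15, 15, 15]}}

```text
t: 22.48
eef_pos: [388.5, 288.4, 66.6]
ee_rot: [179.9, -0.0, 84.4]
force: [-0.1, -0.1, -2.8]
opening: 21.5
finger_force: 61.1
```

{"fn": "apply_moves", "kwargs": {"dp": [[0, 0, 0], [0, 0, 0], [0, 0, 0], [0, 0, 0], [0, 0, 0]], "turn": [0, 0, 0, 0, 0], "gripper": [30, 50, 70, 80, 80]}}

```text
t: 23.1
eef_pos: [388.3, 288.2, 66.1]
ee_rot: [180.0, -0.0, 84.4]
force: [0.0, 0.1, -0.8]
opening: 79.6
finger_force: 0.0
```

{"fn": "apply_moves", "kwargs": {"dp": [[0, 0, 0], [0, 0, -30], [0, 0, -40], [0, 0, -60], [0, 0, -60]], "turn": [0, 0, 0, 0, 0], "gripper": [80, 80, 80, 80, 80]}}

```text
t: 23.72
eef_pos: [387.8, 288.0, 257.6]
ee_rot: [-180.0, 0.0, 84.4]
force: [0.3, 0.6, 0.2]
opening: 79.7
finger_force: 0.0
```

```bash
python3 -c "
from h import *
p,r=pose();print(p,r)
# view pose: look at sweeper, mat and case4 from above
plan([430,215,255],97.2,4)"
```

```text
[387.82152949 287.95377677 257.61405826] [-1.79965766e+02  2.65404116e-02  8.43857489e+01]
dp [[-17.1, 12.3, 0.7], [-17.8, 11.3, 0.7], [-18.4, 10.3, 0.7], [-18.9, 9.2, 0.7]] turn(each) -0.0559
```

```bash
cat >> h.py <<'E'
def look(guess,name):
    """measure a case near guess (world xy) from the wrist camera standing over it"""
    c=calibration("wrist");im=get_image("wrist");cv2.imwrite(f"pics/{name}.png",im)
    u,v=proj(c,[*guess,74])[0].astype(int); f=c["K"][0,0]/((c["R"]@[*guess,74]+c["t"])[2]); r=int(60*f)
    w=np.zeros(im.shape[:2],np.uint8);cv2.circle(w,(int(u),int(v)),r,1,-1)
    hsv=cv2.cvtColor(im,40)
    res=[]
    for nm,m,z in(("handle",im.max(2)<48,74),("lid",(hsv[...,1]<70)&(hsv[...,2]>50),40)):
        m=cv2.morphologyEx(w*m.astype(np.uint8),cv2.MORPH_OPEN,np.ones((3,3)))
        if nm=="lid": m=cv2.morphologyEx(m,cv2.MORPH_CLOSE,np.ones((15,15)))
        k=comps(m,150)
        k.sort(key=lambda q:-q[1][4])
        for i,s,ce,mm in k[:2]:
            p=cv2.boxPoints(cv2.minAreaRect(np.argwhere(mm)[:,::-1].astype(np.float32)));W=ray(c,p,z)
            e=np.diff(W[:3],axis=0);L=np.linalg.norm(e,axis=1);a=np.rad2deg(np.arctan2(*e[L.argmax()][::-1]))%180
            print(nm,"area",s[4],"px",ce.round(),"ctr",W.mean(0).round(1),"sides",L.round(1),"ang",round(a,1))
E
python3 -c "
from h import *
plan([558,189,210],92,6)"
```

```text
dp [[-13.6, 29.8, 7.9], [-14.3, 29.5, 7.9], [-14.9, 29.2, 7.9], [-15.6, 28.9, 7.9], [-16.2, 28.5, 7.9], [-16.9, 28.2, 7.9]] turn(each) -0.0221
```

{"fn": "apply_moves", "kwargs": {"dp": [[-13.5, 30, 0], [-14, 29.5, 0], [-15, 29, 6], [-15.5, 29, 12], [-16, 28.5, 14]], "turn": [-0.022, -0.022, -0.022, -0.022, -0.022], "gripper": [80, 80, 80, 80, 80]}}

```text
t: 24.35
eef_pos: [531.0, 205.8, 223.9]
ee_rot: [180.0, -0.0, 90.7]
force: [0.3, 0.1, 0.1]
opening: 80.1
finger_force: 0.0
```

{"fn": "apply_moves", "kwargs": {"dp": [[-17, 28, 14], [0, 0, 0], [0, 0, 0]], "turn": [-0.022, 0, 0], "gripper": [80, 80, 80]}}

```text
t: 24.72
eef_pos: [557.7, 189.8, 209.9]
ee_rot: [-179.9, -0.0, 91.9]
force: [-0.0, 0.5, -0.7]
opening: 80.1
finger_force: 0.0
```

```bash
python3 -c "
from h import *
print(pose());c=calibration('wrist');np.savez('w6.npz',**c);look([550,256],'w6')"
```

```text
(array([557.73113175, 189.80117026, 209.86712198]), array([-1.79923901e+02, -9.44059315e-03,  9.19132743e+01]))
handle area 1576 px [304. 121.] ctr [545.7 259.6] sides [15.  42.8] ang 117.6
lid area 20196 px [311. 112.] ctr [545.3 263. ] sides [127.1 106.5] ang 17.4
```

View pics/w6.png

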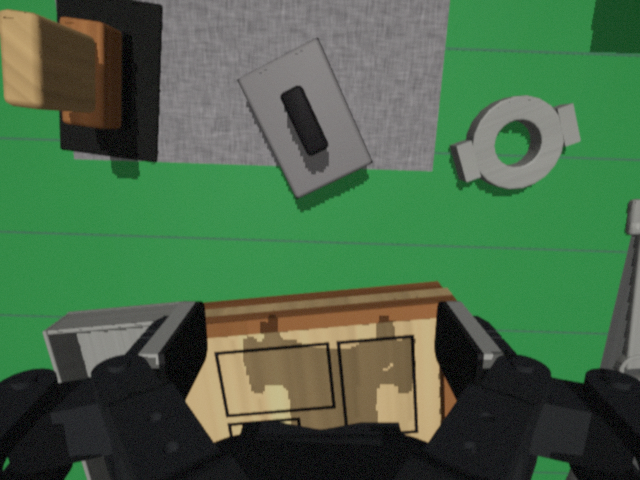

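Grey case4 has its handle at (304,121) and lid corners (318,38), (372,162), (298,197), (238,80). The sweeper stands on its mat at left (80,80), and the flange at (515,143) stays put.

```bash
python3 -c "
from h import *
c=np.load('w6.npz');W=ray(c,[[318,38],[372,162],[298,197],[238,80]],40);print(W.mean(0),np.linalg.norm(np.diff(W,axis=0),axis=1),[np.rad2deg(np.arctan2(*(W[i]-W[j])[::-1])) for i,j in((0,1),(3,2))])
im=cv2.imread('pics/w6.png')
# slab refine: outline top edges for check
plan([545.6,259.7,130],117.6,5)"
```

```text
[546.56220167 260.00069256] [93.55427284 61.45706836 93.25292262] [117.35333336997785, 118.28149121123086]
dp [[14.0, -1.9, 16.1], [14.1, -0.7, 16.1], [14.1, 0.6, 16.1], [14.0, 1.9, 16.1], [13.8, 3.1, 16.1]] turn(each) -0.0895
```

{"fn": "apply_moves", "kwargs": {"dp": [[14, -2, 16], [14, -0.5, 16], [14, 0.5, 16], [14, 2, 16], [14, 3, 16]], "turn": [-0.0895, -0.0895, -0.0895, -0.0895, -0.0895], "gripper": [80, 80, 80, 80, 80]}}

```text
t: 25.4
eef_pos: [545.5, 260.7, 130.6]
ee_rot: [179.9, -0.0, 117.8]
force: [0.5, 0.1, -0.0]
opening: 80.1
finger_force: 0.0
```

{"fn": "apply_moves", "kwargs": {"dp": [[0, 0, 0], [0, 0, 25], [0, 0, 25], [0, 0, 25], [0, 0, 0]], "turn": [0, 0, 0, 0, 0], "gripper": [60, 60, 60, 60, 60]}}

```text
t: 26.02
eef_pos: [545.0, 258.6, 54.5]
ee_rot: [-179.8, -0.0, 117.5]
force: [-0.3, 0.6, -0.5]
opening: 59.8
finger_force: 0.0
```

```bash
python3 -c "
from h import *
print(pose());plan([546,260,45],117.6,1)"
```

```text
(array([544.97201175, 258.64274349,  54.49096593]), array([-1.79820754e+02, -8.83041605e-03,  1.17522798e+02]))
dp [[0.7, 1.5, 9.5]] turn(each) -0.0013
```

{"fn": "apply_moves", "kwargs": {"dp": [[0.5, 1, 6], [0, 0, 3], [0, 0, 0], [0, 0, 0], [0, 0, 0]], "turn": [0, 0, 0, 0, 0], "gripper": [60, 60, 12, 8, 8], "squeeze": 60}}

```text
t: 26.65
eef_pos: [547.0, 260.2, 46.5]
ee_rot: [180.0, 0.0, 117.6]
force: [-1.0, -0.1, 1.8]
opening: 15.1
finger_force: 59.5
```

{"fn": "apply_moves", "kwargs": {"dp": [[0, 0, 0], [0, 0, 0], [0, 0, 0], [0, 0, -10], [0, 0, -20]], "turn": [0, 0, 0, 0, 0], "gripper": [8, 8, 8, 8, 8]}}

```text
t: 27.28
eef_pos: [545.9, 259.9, 75.2]
ee_rot: [-179.8, -0.0, 117.6]
force: [0.0, 0.2, -2.1]
opening: 15.1
finger_force: 58.8
```

{"fn": "apply_moves", "kwargs": {"dp": [[0, 0, -30], [0, 0, -30], [0, 0, -20], [0, 0, 0]], "turn": [0, 0, 0, 0], "gripper": [8, 8, 8, 8]}}

```text
t: 27.78
eef_pos: [548.3, 260.8, 157.8]
ee_rot: [179.8, 0.0, 117.6]
force: [-0.2, -0.1, -3.2]
opening: 15.2
finger_force: 59.0
```

```bash
python3 -c "
from h import *
p,r=pose();print(p,r);b=s2w(51,35);print(b);plan([*b,p[2]],97.73,8)"
```

```text
[548.27986344 260.7721527  157.80283458] [1.79767275e+02 2.47843072e-02 1.17590617e+02]
[613.15389421  43.45866075]
dp [[-27.8, -5.4, -0.0], [-28.0, -4.2, -0.0], [-28.2, -3.0, -0.0], [-28.3, -1.7, -0.0], [-28.3, -0.5, -0.0], [-28.3, 0.7, -0.0], [-28.3, 1.9, -0.0], [-28.2, 3.2, -0.0]] turn(each) 0.0433
```

{"fn": "apply_moves", "kwargs": {"dp": [[-28, -5.5, 0], [-28, -4, 0], [-28, -3, 0], [-28.5, -1.5, 0], [-28.5, -0.5, 0]], "turn": [0.0433, 0.0433, 0.0433, 0.0433, 0.0433], "gripper": [8, 8, 8, 8, 8]}}

```text
t: 28.4
eef_pos: [587.1, 123.3, 154.3]
ee_rot: [-179.8, -0.0, 105.1]
force: [0.4, -0.6, -2.7]
opening: 15.0
finger_force: 58.9
```

{"fn": "apply_moves", "kwargs": {"dp": [[-28, 0.5, 0], [-28, 2, 0], [-28, 3, 0], [0, 0, 10], [0, 0, 10]], "turn": [0.0433, 0.0433, 0.0433, 0, 0], "gripper": [8, 8, 8, 8, 8]}}

```text
t: 29.02
eef_pos: [610.6, 43.7, 134.3]
ee_rot: [-179.9, -0.1, 97.7]
force: [0.2, -0.3, -2.0]
opening: 15.1
finger_force: 59.0
```

{"fn": "apply_moves", "kwargs": {"dp": [[0, 0, 10], [0, 0, 10], [0, 0, 10], [0, 0, 0], [0, 0, 0]], "turn": [0, 0, 0, 0, 0], "gripper": [8, 8, 8, 8, 8]}}

```text
t: 29.65
eef_pos: [612.0, 43.6, 106.3]
ee_rot: [180.0, 0.0, 97.8]
force: [-0.2, -0.0, -2.6]
opening: 14.8
finger_force: 58.8
```

```bash
python3 -c "
from h import *
p,r=pose();print(p,r);b=s2w(51,35);print(b);plan([*b,93],97.73,1)"
```

```text
[611.98184283  43.58327591 106.27750659] [1.79976502e+02 1.83206828e-03 9.77505389e+01]
[613.15389421  43.45866075]
dp [[-0.3, 1.1, 13.3]] turn(each) 0.0004
```

{"fn": "apply_moves", "kwargs": {"dp": [[0, 1, 5], [0, 0, 5], [0, 0, 2.5], [0, 0, 1], [0, 0, 0]], "turn": [0, 0, 0, 0, 0], "gripper": [8, 8, 8, 8, 8]}}

```text
t: 30.28
eef_pos: [612.7, 43.6, 92.5]
ee_rot: [-180.0, -0.0, 97.7]
force: [0.6, 0.7, -2.8]
opening: 15.3
finger_force: 58.8
```

{"fn": "apply_moves", "kwargs": {"dp": [[0, 0, 1], [0, 0, 0], [0, 0, 0], [0, 0, 0], [0, 0, 0]], "turn": [0, 0, 0, 0, 0], "gripper": [8, 8, 8, 30, 45]}}

```text
t: 30.9
eef_pos: [613.2, 43.6, 92.1]
ee_rot: [179.9, 0.0, 97.7]
force: [-0.8, -0.3, 0.4]
opening: 44.3
finger_force: 0.0
```

{"fn": "apply_moves", "kwargs": {"dp": [[0, 0, 0], [0, 0, -20], [0, 0, -40], [0, 0, -40], [0, 0, -40]], "turn": [0, 0, 0, 0, 0], "gripper": [45, 45, 60, 80, 80]}}

```text
t: 31.52
eef_pos: [612.6, 43.6, 233.0]
ee_rot: [180.0, 0.0, 97.7]
force: [0.5, -0.6, 0.5]
opening: 80.1
finger_force: 0.0
```

```bash
python3 - <<'E'
from h import *
# fresh look at the three cases in the side+scene views: black handle tops
for n in("scene","side"):
    c=calibration(n);im=get_image(n);cv2.imwrite(f"pics/{n}7.png",im);hsv=cv2.cvtColor(im,40)
    for g in([394,-287],[534,-258],[554,-421]):
        u,v=proj(c,[*g,60])[0];w=np.zeros(im.shape[:2],np.uint8);cv2.circle(w,(int(u),int(v)),28,1,-1)
        k=sorted(comps(w*(im.max(2)<32),20),key=lambda q:-q[1][4])[:2]
        print(n,g,[(s[4],ce.round().tolist(),ray(c,ce,60)[0].round().tolist()) for i,s,ce,m in k])
b=[534,-258]
plan([b[0],b[1]-68,200],90,9)
E
```

```text
scene [394, -287] [(273, [169.0, 256.0], [390.0, -287.0])]
scene [534, -258] [(276, [218.0, 292.0], [532.0, -261.0])]
scene [554, -421] [(290, [137.0, 338.0], [523.0, -429.0])]
side [394, -287] []
side [534, -258] []
side [554, -421] []
dp [[-39.5, -14.6, 4.1], [-39.7, -14.0, 4.1], [-39.9, -13.4, 4.1], [-40.1, -12.8, 4.1], [-40.3, -12.2, 4.1], [-40.5, -11.6, 4.1], [-40.6, -11.0, 4.1], [-40.8, -10.3, 4.1], [-40.9, -9.7, 4.1]] turn(each) 0.015
```

{"fn": "apply_moves", "kwargs": {"dp": [[-40, -14.5, 4], [-40, -14, 4], [-40, -13.5, 4], [-40, -13, 4], [-40, -12, 4]], "turn": [0.015, 0.015, 0.015, 0.015, 0.015], "gripper": [80, 80, 80, 80, 80]}}

```text
t: 32.25
eef_pos: [566.3, -163.4, 210.7]
ee_rot: [-179.9, -0.0, 93.4]
force: [0.4, -0.2, 0.6]
opening: 80.0
finger_force: 0.0
```

{"fn": "apply_moves", "kwargs": {"dp": [[-40, -11.5, 4], [-40, -11, 4], [-40, -10, 4], [-40, -9, 4], [0, 0, 0]], "turn": [0.015, 0.015, 0.015, 0.015, 0], "gripper": [80, 80, 80, 80, 80]}}

```text
t: 32.88
eef_pos: [530.5, -326.5, 194.2]
ee_rot: [-179.9, -0.0, 89.8]
force: [-0.1, 0.8, 0.2]
opening: 80.1
finger_force: 0.0
```

{"fn": "apply_moves", "kwargs": {"dp": [[0, 0, 0]], "turn": [0], "gripper": [80]}}

```text
t: 33.0
eef_pos: [531.2, -323.3, 194.8]
ee_rot: [-179.9, -0.1, 90.0]
force: [-0.2, 0.4, 0.2]
opening: 79.9
finger_force: 0.0
```

```bash
python3 -c "
from h import *
print(pose());c=calibration('wrist');np.savez('w8.npz',**c);look([533,-260],'w8');look([392,-287],'w8b')"
```

```text
(array([ 531.23351543, -323.2886545 ,  194.83707861]), array([-1.79941992e+02, -8.67097333e-02,  8.99738360e+01]))
handle area 1709 px [317. 130.] ctr [ 530.3 -258.8] sides [42.6 14.9] ang 79.4
lid area 11187 px [318. 126.] ctr [ 529.7 -258.4] sides [95.  62.8] ang 77.2
handle area 2894 px [102. 173.] ctr [ 394.  -284.2] sides [27.8 44.6] ang 113.5
handle area 503 px [160. 147.] ctr [ 432.9 -269.9] sides [ 3.2 73.2] ang 113.5
lid area 10931 px [127. 162.] ctr [ 391.6 -284.7] sides [74.3 95.2] ang 113.2
```

View pics/w8.png

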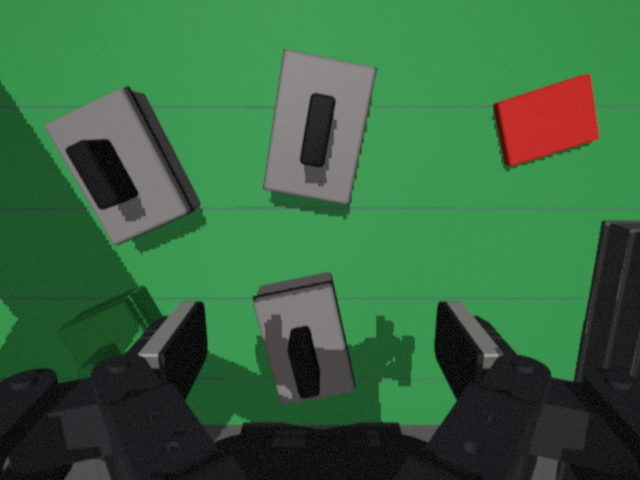

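The wrist view shows grey case A with its handle at (317,130), case B with its handle at (102,173), and case C at (303,340), which seems to be the knocked one. The red pad is at (547,120). The green look-alike at (105,325) is green, not grey, so I leave it. I'll take A to outline 4.

```bash
python3 -c "
from h import *
plan([530,-258.6,110],78.5,5)"
```

```text
dp [[12.8, -0.3, 17.1], [12.8, -0.8, 17.1], [12.7, -1.4, 17.1], [12.7, -1.9, 17.1], [12.6, -2.4, 17.1]] turn(each) 0.0404
```

{"fn": "apply_moves", "kwargs": {"dp": [[13, -0.5, 17], [13, -1, 17], [12.5, -1.5, 17], [12.5, -2, 17], [12.5, -2.5, 17]], "turn": [0.04, 0.04, 0.04, 0.04, 0.04], "gripper": [80, 80, 60, 60, 60]}}

```text
t: 33.72
eef_pos: [529.6, -258.0, 110.4]
ee_rot: [180.0, -0.0, 78.6]
force: [-0.3, -0.3, 0.9]
opening: 60.0
finger_force: 0.0
```

{"fn": "apply_moves", "kwargs": {"dp": [[0, 0, 0], [0, 0, 25], [0, 0, 20], [0, 0, 8], [0, 0, 0]], "turn": [0, 0, 0, 0, 0], "gripper": [60, 60, 60, 60, 60]}}

```text
t: 34.35
eef_pos: [529.5, -259.9, 57.8]
ee_rot: [180.0, 0.0, 78.6]
force: [-0.1, -0.2, 0.0]
opening: 59.8
finger_force: 0.0
```

```bash
python3 -c "
from h import *
print(pose());plan([530,-258.6,46],78.5,1)"
```

```text
(array([ 529.5000396 , -259.93708291,   57.81271279]), array([1.79996048e+02, 4.82511170e-03, 7.85843435e+01]))
dp [[1.4, 0.2, 11.8]] turn(each) 0.0015
```

{"fn": "apply_moves", "kwargs": {"dp": [[0.5, 0, 7], [0, 0, 4.5], [0, 0, 0], [0, 0, 0], [0, 0, 0]], "turn": [0, 0, 0, 0, 0], "gripper": [60, 60, 12, 8, 8], "squeeze": 60}}

```text
t: 34.98
eef_pos: [529.3, -259.4, 46.3]
ee_rot: [180.0, 0.0, 78.5]
force: [-0.1, 0.5, 0.0]
opening: 14.9
finger_force: 60.9
```

{"fn": "apply_moves", "kwargs": {"dp": [[0, 0, 0], [0, 0, 0], [0, 0, 0], [0, 0, -10], [0, 0, -20]], "turn": [0, 0, 0, 0, 0], "gripper": [8, 8, 8, 8, 8]}}

```text
t: 35.6
eef_pos: [528.2, -258.6, 75.3]
ee_rot: [-179.8, -0.1, 78.6]
force: [0.5, 0.3, -3.9]
opening: 15.1
finger_force: 60.3
```

{"fn": "apply_moves", "kwargs": {"dp": [[0, 0, -30], [0, 0, -30], [0, 0, -20], [0, 0, 0]], "turn": [0, 0, 0, 0], "gripper": [8, 8, 8, 8]}}

```text
t: 36.1
eef_pos: [530.4, -259.9, 157.9]
ee_rot: [179.8, 0.1, 78.6]
force: [-0.3, -0.2, -4.7]
opening: 14.9
finger_force: 60.5
```

```bash
python3 -c "
from h import *
p,r=pose();print(p,r);b=s2w(-51,-35);print(b);plan([*b,p[2]],97.73,8)"
```

```text
[ 530.37593149 -259.87147964  157.86193726] [1.79792780e+02 6.56060162e-02 7.85539375e+01]
[521.49749714 -39.62626493]
dp [[26.8, -6.6, -0.0], [27.0, -5.4, -0.0], [27.2, -4.3, -0.0], [27.4, -3.1, -0.0], [27.5, -2.0, -0.0], [27.5, -0.9, -0.0], [27.6, 0.3, -0.0], [27.5, 1.5, -0.0]] turn(each) -0.0418
```

{"fn": "apply_moves", "kwargs": {"dp": [[27, -6.5, 0], [27, -5.5, 0], [27, -4.5, 0], [27.5, -3, 0], [27.5, -2, 0]], "turn": [-0.0418, -0.0418, -0.0418, -0.0418, -0.0418], "gripper": [8, 8, 8, 8, 8]}}

```text
t: 36.72
eef_pos: [522.5, -120.3, 154.6]
ee_rot: [-179.8, -0.1, 90.6]
force: [-0.3, 0.5, -4.0]
opening: 14.9
finger_force: 60.3
```

{"fn": "apply_moves", "kwargs": {"dp": [[27.5, -1, 0], [27.5, 0.5, 0], [27.5, 1.5, 0], [0, 0, 10], [0, 0, 10]], "turn": [-0.0418, -0.0418, -0.0418, 0, 0], "gripper": [8, 8, 8, 8, 8]}}

```text
t: 37.35
eef_pos: [519.9, -39.1, 134.8]
ee_rot: [-179.9, 0.0, 97.7]
force: [-0.1, -0.5, -4.1]
opening: 14.8
finger_force: 60.4
```

{"fn": "apply_moves", "kwargs": {"dp": [[0, 0, 10], [0, 0, 10], [0, 0, 8], [0, 0, 0], [0, 0, 0]], "turn": [0, 0, 0, 0, 0], "gripper": [8, 8, 8, 8, 8]}}

```text
t: 37.98
eef_pos: [520.8, -39.2, 108.3]
ee_rot: [180.0, 0.0, 97.7]
force: [0.4, -0.3, -4.1]
opening: 14.9
finger_force: 60.3
```

```bash
python3 -c "
from h import *
p,r=pose();print(p,r);b=s2w(-51,-35);print(b);plan([*b,93],97.73,1)"
```

```text
[520.84182785 -39.18224179 108.29369444] [1.79971488e+02 7.55768313e-03 9.76959611e+01]
[521.49749714 -39.62626493]
dp [[-0.5, 0.6, 15.3]] turn(each) -0.0006
```

{"fn": "apply_moves", "kwargs": {"dp": [[-0.5, 0.5, 5], [0, 0, 5], [0, 0, 4], [0, 0, 1.5], [0, 0, 0]], "turn": [0, 0, 0, 0, 0], "gripper": [8, 8, 8, 8, 8]}}

```text
t: 38.6
eef_pos: [521.0, -39.4, 92.4]
ee_rot: [-180.0, -0.0, 97.7]
force: [0.6, -0.8, -4.1]
opening: 15.2
finger_force: 60.4
```

{"fn": "apply_moves", "kwargs": {"dp": [[0, 0, 1], [0, 0, 0], [0, 0, 0], [0, 0, 0], [0, 0, 0]], "turn": [0, 0, 0, 0, 0], "gripper": [8, 8, 8, 30, 45]}}

```text
t: 39.22
eef_pos: [521.7, -39.6, 92.2]
ee_rot: [179.9, 0.0, 97.7]
force: [-0.2, 0.1, 0.6]
opening: 44.5
finger_force: 0.0
```

{"fn": "apply_moves", "kwargs": {"dp": [[0, 0, 0], [0, 0, -20], [0, 0, -40], [0, 0, -40], [0, 0, -20]], "turn": [0, 0, 0, 0, 0], "gripper": [45, 45, 60, 80, 80]}}

```text
t: 39.85
eef_pos: [522.3, -39.6, 214.2]
ee_rot: [179.8, 0.1, 97.7]
force: [0.2, -0.9, 0.5]
opening: 80.1
finger_force: 0.0
```

```bash
python3 -c "
from h import *
plan([394,-352,205],75,9)
c=calibration('wrist');np.savez('w9.npz',**c);look(s2w(51,35),'w9')
c=calibration('scene');im=get_image('scene')
for g in([394,-285],[523,-425]):
        u,v=proj(c,[*g,60])[0];w=np.zeros(im.shape[:2],np.uint8);cv2.circle(w,(int(u),int(v)),28,1,-1)
        k=sorted(comps(w*(im.max(2)<32),20),key=lambda q:-q[1][4])[:2]
        print(g,[(s[4],ce.round().tolist(),ray(c,ce,60)[0].round().tolist()) for i,s,ce,m in k])
"
```

```text
dp [[-32.5, -18.8, 1.0], [-33.3, -17.3, 1.0], [-34.0, -15.9, 1.0], [-34.7, -14.3, 1.0], [-35.3, -12.8, 1.0], [-35.8, -11.2, 1.0], [-36.3, -9.6, 1.0], [-36.6, -8.0, 1.0], [-37.0, -6.4, 1.0]] turn(each) 0.044
handle area 3502 px [491. 117.] ctr [625.   47.5] sides [51.9 29.5] ang 96.1
handle area 1859 px [421. 117.] ctr [579.7  39.9] sides [95.2  8.5] ang 97.3
lid area 11877 px [473. 115.] ctr [630.8  46.7] sides [113.   73.1] ang 97.8
[394, -285] [(252, [169.0, 256.0], [390.0, -287.0])]
[523, -425] [(300, [137.0, 338.0], [523.0, -429.0])]
```

{"fn": "apply_moves", "kwargs": {"dp": [[-36.5, -20, 1], [-36.5, -20, 1], [-36.5, -20, 1], [-36.5, -20, 1], [-36.5, -20, 1]], "turn": [0, 0, 0, 0, 0], "gripper": [80, 80, 80, 80, 80]}}

```text
t: 40.58
eef_pos: [445.3, -234.5, 205.3]
ee_rot: [-179.9, -0.1, 97.7]
force: [0.2, -0.6, -0.2]
opening: 80.0
finger_force: 0.0
```

{"fn": "apply_moves", "kwargs": {"dp": [[-36.5, -20, 1], [-36.5, -20, 1], [-37, -21, 1], [0, 0, 0], [0, 0, 0]], "turn": [0, 0, 0, 0, 0], "gripper": [80, 80, 80, 80, 80]}}

```text
t: 41.2
eef_pos: [400.2, -350.1, 202.5]
ee_rot: [-179.9, -0.1, 97.7]
force: [0.5, 0.9, 0.0]
opening: 79.7
finger_force: 0.0
```

```bash
python3 -c "
from h import *
print(pose());c=calibration('wrist');np.savez('w10.npz',**c);look([392,-285],'w10')
plan([392,-285,112],113.5,6)"
```

```text
(array([ 400.20765337, -350.11495414,  202.4733273 ]), array([-1.79940732e+02, -1.37050058e-01,  9.76567342e+01]))
handle area 1499 px [311. 131.] ctr [ 386.5 -286.4] sides [14.7 42.5] ang 113.6
lid area 10700 px [312. 125.] ctr [ 387.4 -285.8] sides [62.9 94.8] ang 116.0
dp [[10.9, 0.0, 15.1], [10.9, 0.5, 15.1], [10.8, 1.0, 15.1], [10.8, 1.5, 15.1], [10.7, 2.0, 15.1], [10.6, 2.5, 15.1]] turn(each) -0.0459
```

{"fn": "apply_moves", "kwargs": {"dp": [[11, -1, 15], [11, -0.5, 15], [11, 0, 15], [11, 0.5, 15], [10.5, 1, 15]], "turn": [-0.049, -0.049, -0.049, -0.049, -0.049], "gripper": [80, 80, 60, 60, 60]}}

```text
t: 41.88
eef_pos: [388.5, -295.9, 128.1]
ee_rot: [180.0, -0.0, 112.0]
force: [-0.2, -0.6, 0.4]
opening: 60.1
finger_force: 0.0
```

{"fn": "apply_moves", "kwargs": {"dp": [[10.5, 1.5, 15], [0, 0, 0], [0, 0, 25], [0, 0, 25], [0, 0, 0]], "turn": [-0.049, 0, 0, 0, 0], "gripper": [60, 60, 60, 60, 60]}}

```text
t: 42.5
eef_pos: [385.4, -286.6, 62.9]
ee_rot: [-179.9, -0.1, 114.6]
force: [-1.2, 1.1, 0.4]
opening: 60.1
finger_force: 0.0
```

```bash
python3 -c "
from h import *
print(pose());plan([386.8,-286.2,46],114.5,1)"
```

```text
(array([ 385.40021732, -286.62101639,   62.90394875]), array([-1.79940043e+02, -1.40485085e-01,  1.14554174e+02]))
dp [[-0.2, 1.4, 16.9]] turn(each) 0.0009
```

{"fn": "apply_moves", "kwargs": {"dp": [[0, 1, 8], [0, 0, 8.5], [0, 0, 0], [0, 0, 0], [0, 0, 0]], "turn": [0, 0, 0, 0, 0], "gripper": [60, 60, 12, 8, 8], "squeeze": 60}}

```text
t: 43.12
eef_pos: [386.8, -287.2, 47.4]
ee_rot: [180.0, 0.0, 114.5]
force: [-0.1, 0.7, 0.4]
opening: 15.0
finger_force: 60.2
```

{"fn": "apply_moves", "kwargs": {"dp": [[0, 0, 0], [0, 0, 0], [0, 0, 0], [0, 0, -10], [0, 0, -20]], "turn": [0, 0, 0, 0, 0], "gripper": [8, 8, 8, 8, 8]}}

```text
t: 43.75
eef_pos: [385.7, -286.2, 76.8]
ee_rot: [-179.9, -0.2, 114.5]
force: [0.4, -0.4, -2.7]
opening: 15.3
finger_force: 59.7
```

{"fn": "apply_moves", "kwargs": {"dp": [[0, 0, -40], [0, 0, -40], [0, 0, -20], [0, 0, 0]], "turn": [0, 0, 0, 0], "gripper": [8, 8, 8, 8]}}

```text
t: 44.25
eef_pos: [387.5, -287.7, 178.8]
ee_rot: [179.9, 0.2, 114.6]
force: [0.2, 1.1, -2.4]
opening: 14.7
finger_force: 60.0
```

```bash
python3 -c "
from h import *
p,r=pose();print(p,r);b=s2w(35,-51);print(b);plan([*b,p[2]],187.73,10)"
```

```text
[ 387.4968912  -287.67443096  178.78448543] [179.90465423   0.20541579 114.55362406]
[608.86815852 -43.91200062]
dp [[13.0, 30.3, -0.0], [9.0, 31.7, -0.0], [4.9, 32.6, -0.0], [0.7, 32.9, -0.0], [-3.5, 32.7, -0.0], [-7.6, 32.0, -0.0], [-11.6, 30.8, -0.0], [-15.5, 29.1, -0.0], [-19.0, 26.9, -0.0], [-22.3, 24.2, -0.0]] turn(each) -0.1277
```

{"fn": "apply_moves", "kwargs": {"dp": [[13, 30.3, 0], [9, 31.7, 0], [5, 32.5, 0], [0.7, 33, 0], [-3.5, 32.7, 0]], "turn": [-0.1277, -0.1277, -0.1277, -0.1277, -0.1277], "gripper": [8, 8, 8, 8, 8]}}

```text
t: 44.88
eef_pos: [496.8, -163.7, 175.3]
ee_rot: [-180.0, -0.2, 151.4]
force: [1.1, -0.1, -2.1]
opening: 15.3
finger_force: 59.9
```

{"fn": "apply_moves", "kwargs": {"dp": [[-7.6, 32, 0], [-11.6, 31, 0], [-15.5, 29, 0], [-19, 27, 0], [-22, 24, 0]], "turn": [-0.1277, -0.1277, -0.1277, -0.1277, -0.1277], "gripper": [8, 8, 8, 8, 8]}}

```text
t: 45.5
eef_pos: [607.0, -42.1, 174.9]
ee_rot: [179.9, -0.2, -172.0]
force: [0.7, -0.4, -2.8]
opening: 14.7
finger_force: 59.9
```

{"fn": "apply_moves", "kwargs": {"dp": [[0, 0, 0], [0, 0, 0], [0, 0, 0]], "turn": [0, 0, 0], "gripper": [8, 8, 8]}}

```text
t: 45.88
eef_pos: [606.5, -43.8, 176.3]
ee_rot: [180.0, -0.1, -172.4]
force: [-0.2, 0.5, -2.8]
opening: 14.9
finger_force: 59.8
```

```bash
python3 -c "
from h import *
p,r=pose();print(p,r);b=s2w(35,-51);plan([*b,130],187.73,1)"
```

```text
[606.52175892 -43.76944599 176.31118085] [ 1.79983339e+02 -1.19108640e-01 -1.72355592e+02]
dp [[-2.3, -0.5, 46.3]] turn(each) -0.0015
```

{"fn": "apply_moves", "kwargs": {"dp": [[-2, -0.5, 15], [0, 0, 15], [0, 0, 15], [0, 0, 15], [0, 0, 5]], "turn": [0, 0, 0, 0, 0], "gripper": [8, 8, 8, 8, 8]}}

```text
t: 46.5
eef_pos: [608.7, -43.3, 110.3]
ee_rot: [180.0, -0.2, -172.3]
force: [0.2, 0.6, -2.9]
opening: 14.8
finger_force: 59.7
```

{"fn": "apply_moves", "kwargs": {"dp": [[0, 0, 0], [0, 0, 0], [0, 0, 0]], "turn": [0, 0, 0], "gripper": [8, 8, 8]}}

```text
t: 46.88
eef_pos: [610.3, -43.5, 112.8]
ee_rot: [-180.0, 0.1, -172.3]
force: [-0.3, -0.2, -2.9]
opening: 14.9
finger_force: 59.8
```

```bash
python3 -c "
from h import *
p,r=pose();print(p,r);b=s2w(35,-51);plan([*b,93.5],187.73,1)"
```

```text
[610.34024951 -43.46747434 112.80992718] [-1.79975690e+02  8.02403683e-02 -1.72275587e+02]
dp [[1.5, -0.2, 19.3]] turn(each) -0.0001
```

{"fn": "apply_moves", "kwargs": {"dp": [[0.5, 0, 6], [0, 0, 6], [0, 0, 4], [0, 0, 2], [0, 0, 0]], "turn": [0, 0, 0, 0, 0], "gripper": [8, 8, 8, 8, 8]}}

```text
t: 47.5
eef_pos: [609.2, -43.5, 93.8]
ee_rot: [180.0, -0.0, -172.3]
force: [0.5, -0.6, -2.5]
opening: 14.5
finger_force: 59.8
```

{"fn": "apply_moves", "kwargs": {"dp": [[0, 0, 0.5], [0, 0, 0], [0, 0, 0], [0, 0, 0]], "turn": [0, 0, 0, 0], "gripper": [8, 8, 8, 8]}}

```text
t: 48.0
eef_pos: [609.3, -43.5, 93.7]
ee_rot: [-180.0, 0.0, -172.3]
force: [-0.1, 0.4, -2.7]
opening: 15.1
finger_force: 59.8
```

{"fn": "apply_moves", "kwargs": {"dp": [[0, 0, 1], [0, 0, 0], [0, 0, 0], [0, 0, 0], [0, 0, 0]], "turn": [0, 0, 0, 0, 0], "gripper": [8, 8, 25, 40, 45]}}

```text
t: 48.62
eef_pos: [609.6, -43.5, 92.9]
ee_rot: [-180.0, 0.0, -172.3]
force: [0.5, -0.4, -0.4]
opening: 45.2
finger_force: 0.0
```

{"fn": "apply_moves", "kwargs": {"dp": [[0, 0, 0], [0, 0, -20], [0, 0, -40], [0, 0, -40], [0, 0, 0]], "turn": [0, 0, 0, 0, 0], "gripper": [45, 45, 60, 80, 80]}}

```text
t: 49.25
eef_pos: [612.0, -43.8, 196.7]
ee_rot: [-179.9, 0.5, -172.3]
force: [0.4, -1.2, -0.1]
opening: 79.9
finger_force: 0.0
```

```bash
python3 -c "
from h import *
print(pose());plan([528,-495,200],95,12)"
```

```text
(array([612.02225277, -43.84670583, 196.65707246]), array([-179.87133325,    0.46022658, -172.27789299]))
dp [[12.0, -36.3, -0.3], [7.0, -37.6, -0.3], [1.9, -38.2, -0.3], [-3.3, -38.1, -0.3], [-8.4, -37.3, -0.3], [-13.3, -35.9, -0.3], [-18.0, -33.7, -0.3], [-22.4, -31.0, -0.3], [-26.3, -27.7, -0.3], [-29.8, -23.9, -0.3], [-32.8, -19.7, -0.3], [-35.1, -15.1, -0.3]] turn(each) 0.1349
```

{"fn": "apply_moves", "kwargs": {"dp": [[12, -36.3, 0], [7, -37.5, 0], [2, -38, 0], [-3.3, -38, 0], [-8.4, -37.3, 0]], "turn": [0.135, 0.135, 0.135, 0.135, 0.135], "gripper": [80, 80, 80, 80, 80]}}

```text
t: 49.88
eef_pos: [573.1, -231.8, 191.2]
ee_rot: [-180.0, -0.1, 148.8]
force: [1.0, -0.4, -0.0]
opening: 80.2
finger_force: 0.0
```

{"fn": "apply_moves", "kwargs": {"dp": [[-13.3, -36, 0], [-18, -33.7, 0], [-22.4, -31, 0], [-26.3, -27.7, 0], [-30, -24, 0]], "turn": [0.135, 0.135, 0.135, 0.135, 0.135], "gripper": [80, 80, 80, 80, 80]}}

```text
t: 50.5
eef_pos: [538.0, -419.9, 191.0]
ee_rot: [-179.9, -0.1, 110.1]
force: [0.2, -0.6, 0.2]
opening: 80.1
finger_force: 0.0
```

{"fn": "apply_moves", "kwargs": {"dp": [[-33, -19.7, 0], [-35, -15, 0], [0, 0, 0], [0, 0, 0]], "turn": [0.135, 0.135, 0, 0], "gripper": [80, 80, 80, 80]}}

```text
t: 51.0
eef_pos: [524.4, -493.6, 191.1]
ee_rot: [-179.9, -0.1, 94.9]
force: [-0.6, 0.4, 0.1]
opening: 80.2
finger_force: 0.0
```

```bash
python3 -c "
from h import *
print(pose());look([523,-429],'w11')
plan([523,-429,112],105,5)"
```

```text
(array([ 524.44724649, -493.57574555,  191.14950935]), array([-1.79927700e+02, -1.47942781e-01,  9.49274823e+01]))
handle area 903 px [320. 140.] ctr [ 519.7 -428.4] sides [14.4 42.2] ang 102.2
lid area 11870 px [320. 124.] ctr [ 520.4 -428.2] sides [62.7 95.1] ang 104.7
dp [[12.8, 0.8, 15.9], [12.8, 1.2, 15.9], [12.7, 1.7, 15.9], [12.7, 2.1, 15.9], [12.6, 2.5, 15.9]] turn(each) -0.035
```

{"fn": "apply_moves", "kwargs": {"dp": [[13, 0, 16], [13, 0.5, 16], [13, 1, 16], [13, 1.5, 16], [13, 2, 16]], "turn": [-0.03, -0.03, -0.03, -0.03, -0.03], "gripper": [80, 80, 60, 60, 60]}}

```text
t: 51.68
eef_pos: [520.8, -427.1, 112.2]
ee_rot: [180.0, -0.0, 103.7]
force: [0.2, -0.2, -0.1]
opening: 60.4
finger_force: 0.0
```

{"fn": "apply_moves", "kwargs": {"dp": [[0, 0, 0], [0, 0, 25], [0, 0, 20], [0, 0, 0], [0, 0, 0]], "turn": [0, 0, 0, 0, 0], "gripper": [60, 60, 60, 60, 60]}}

```text
t: 52.3
eef_pos: [521.3, -429.9, 68.8]
ee_rot: [179.9, 0.1, 103.5]
force: [0.1, -0.8, -0.3]
opening: 60.0
finger_force: 0.0
```

```bash
python3 -c "
from h import *
print(pose());plan([520,-428.3,46.5],103.5,1)"
```

```text
(array([ 521.32908058, -429.91031198,   68.81321523]), array([1.79938326e+02, 9.39686630e-02, 1.03501489e+02]))
dp [[1.9, -0.9, 22.3]] turn(each) 0.0
```

{"fn": "apply_moves", "kwargs": {"dp": [[1, -0.5, 10], [0, 0, 8], [0, 0, 4], [0, 0, 0], [0, 0, 0]], "turn": [0, 0, 0, 0, 0], "gripper": [60, 60, 60, 12, 8], "squeeze": 60}}

```text
t: 52.92
eef_pos: [519.9, -428.6, 45.6]
ee_rot: [180.0, 0.0, 103.5]
force: [-0.2, -0.1, -0.6]
opening: 24.2
finger_force: 0.0
```

{"fn": "apply_moves", "kwargs": {"dp": [[0, 0, 0], [0, 0, 0], [0, 0, 0], [0, 0, 0], [0, 0, -10]], "turn": [0, 0, 0, 0, 0], "gripper": [8, 8, 8, 8, 8]}}

```text
t: 53.55
eef_pos: [518.9, -427.3, 54.5]
ee_rot: [-179.9, -0.2, 103.5]
force: [-0.3, 0.4, -3.7]
opening: 15.2
finger_force: 61.1
```

{"fn": "apply_moves", "kwargs": {"dp": [[0, 0, -30], [0, 0, -50], [0, 0, -45], [0, 0, 0]], "turn": [0, 0, 0, 0], "gripper": [8, 8, 8, 8]}}

```text
t: 54.05
eef_pos: [522.3, -430.4, 185.8]
ee_rot: [179.7, 0.5, 103.5]
force: [0.3, -0.1, -3.6]
opening: 15.1
finger_force: 61.4
```

```bash
python3 -c "
from h import *
p,r=pose();print(p,r);b=s2w(-35,51);print(b);plan([*b,p[2]],187.73,15)"
```

```text
[ 522.32370928 -430.35514448  185.76911474] [179.66477938   0.46522579 103.5032732 ]
[525.78323283  47.74439644]
dp [[30.9, 7.7, -0.0], [30.0, 10.7, -0.0], [28.9, 13.5, -0.0], [27.4, 16.3, -0.0], [25.7, 18.9, -0.0], [23.7, 21.3, -0.0], [21.5, 23.5, -0.0], [19.1, 25.5, -0.0], [16.5, 27.3, -0.0], [13.7, 28.8, -0.0], [10.9, 30.0, -0.0], [7.9, 30.9, -0.0], [4.8, 31.5, -0.0], [1.7, 31.8, -0.0], [-1.4, 31.8, -0.0]] turn(each) -0.098
```

{"fn": "apply_moves", "kwargs": {"dp": [[31, 7.7, -1], [30, 10.7, -1], [29, 13.5, -1], [27.4, 16.3, -1], [25.7, 19, -1]], "turn": [-0.098, -0.098, -0.098, -0.098, -0.098], "gripper": [8, 8, 8, 8, 8]}}

```text
t: 54.68
eef_pos: [519.6, -266.8, 183.6]
ee_rot: [-180.0, -0.2, 131.7]
force: [0.1, -0.5, -3.0]
opening: 14.8
finger_force: 61.2
```

{"fn": "apply_moves", "kwargs": {"dp": [[23.7, 21.3, 0], [21.5, 23.5, 0], [19, 25.5, 0], [16.5, 27.3, 0], [13.7, 28.8, 0]], "turn": [-0.098, -0.098, -0.098, -0.098, -0.098], "gripper": [8, 8, 8, 8, 8]}}

```text
t: 55.3
eef_pos: [520.7, -107.9, 183.8]
ee_rot: [180.0, -0.2, 159.8]
force: [-0.3, -0.1, -2.9]
opening: 15.3
finger_force: 61.2
```

{"fn": "apply_moves", "kwargs": {"dp": [[11, 30, 0], [8, 31, 0], [4.8, 31.5, 0], [1.7, 31.8, 0], [-1.4, 31.8, 0]], "turn": [-0.098, -0.098, -0.098, -0.098, -0.098], "gripper": [8, 8, 8, 8, 8]}}

```text
t: 55.92
eef_pos: [521.6, 51.2, 183.8]
ee_rot: [180.0, -0.2, -172.1]
force: [-0.1, -0.3, -3.1]
opening: 15.2
finger_force: 61.2
```

{"fn": "apply_moves", "kwargs": {"dp": [[0, 0, 0], [0, 0, 0], [0, 0, 0], [0, 0, 0]], "turn": [0, 0, 0, 0], "gripper": [8, 8, 8, 8]}}

```text
t: 56.42
eef_pos: [523.2, 49.2, 185.4]
ee_rot: [-180.0, -0.0, -172.4]
force: [-0.2, 0.0, -3.8]
opening: 15.0
finger_force: 61.1
```

```bash
python3 -c "
from h import *
p,r=pose();print(p,r);b=s2w(-35,51);plan([*b,113],187.73,1)"
```

```text
[523.16297976  49.20475883 185.44071881] [-1.79995080e+02 -1.77645311e-02 -1.72363050e+02]
dp [[-2.4, -1.8, 72.4]] turn(each) -0.0016
```

{"fn": "apply_moves", "kwargs": {"dp": [[-2, -1.5, 18], [0, 0, 18], [0, 0, 18], [0, 0, 14], [0, 0, 4]], "turn": [0, 0, 0, 0, 0], "gripper": [8, 8, 8, 8, 8]}}

```text
t: 57.05
eef_pos: [524.9, 48.4, 112.7]
ee_rot: [180.0, -0.1, -172.3]
force: [0.5, 0.1, -4.2]
opening: 14.9
finger_force: 61.2
```

{"fn": "apply_moves", "kwargs": {"dp": [[0, 0, 0], [0, 0, 0], [0, 0, 0], [0, 0, 0]], "turn": [0, 0, 0, 0], "gripper": [8, 8, 8, 8]}}

```text
t: 57.55
eef_pos: [525.7, 48.8, 114.0]
ee_rot: [-180.0, 0.0, -172.3]
force: [0.2, 0.3, -3.7]
opening: 14.7
finger_force: 61.2
```

```bash
python3 -c "
from h import *
p,r=pose();print(p,r);b=s2w(-35,51);plan([*b,91.5],187.73,1)"
```

```text
[525.6517856   48.80126707 114.01383107] [-1.79995677e+02  4.47412342e-02 -1.72277829e+02]
dp [[0.0, -1.1, 22.5]] turn(each) -0.0001
```

{"fn": "apply_moves", "kwargs": {"dp": [[0, -1, 8], [0, 0, 7], [0, 0, 4], [0, 0, 2], [0, 0, 1]], "turn": [0, 0, 0, 0, 0], "gripper": [8, 8, 8, 8, 8]}}

```text
t: 58.18
eef_pos: [525.6, 47.8, 91.4]
ee_rot: [180.0, -0.0, -172.3]
force: [0.8, 0.4, -3.6]
opening: 15.0
finger_force: 61.2
```

{"fn": "apply_moves", "kwargs": {"dp": [[0, 0, 0.5], [0, 0, 0], [0, 0, 0], [0, 0, 0], [0, 0, 0]], "turn": [0, 0, 0, 0, 0], "gripper": [8, 8, 25, 40, 45]}}

```text
t: 58.8
eef_pos: [525.9, 47.8, 91.5]
ee_rot: [-180.0, 0.1, -172.3]
force: [-0.1, 0.7, 0.0]
opening: 45.2
finger_force: 0.0
```

{"fn": "apply_moves", "kwargs": {"dp": [[0, 0, 0], [0, 0, -20], [0, 0, -40], [0, 0, -50], [0, 0, -40]], "turn": [0, 0, 0, 0, 0], "gripper": [45, 45, 45, 45, 45]}}

```text
t: 59.42
eef_pos: [525.8, 47.8, 243.1]
ee_rot: [-180.0, 0.1, -172.3]
force: [0.7, -0.5, -1.4]
opening: 45.0
finger_force: 0.0
```

```bash
python3 -c "
from h import *
print(pose());plan([570,-67,290],97.7,12)"
```

```text
(array([525.818996  ,  47.78273792, 243.10219386]), array([-1.79990665e+02,  8.27578788e-02, -1.72281336e+02]))
dp [[-2.4, -10.0, -3.9], [-3.6, -9.6, -3.9], [-4.9, -9.0, -3.9], [-6.0, -8.3, -3.9], [-7.0, -7.5, -3.9], [-7.9, -6.5, -3.9], [-8.7, -5.4, -3.9], [-9.4, -4.2, -3.9], [-9.8, -2.9, -3.9], [-10.1, -1.6, -3.9], [-10.2, -0.3, -3.9], [-10.2, 1.0, -3.9]] turn(each) 0.1309
```

{"fn": "apply_moves", "kwargs": {"dp": [[-2, -10, -4], [-3, -10, -4], [-4.5, -9, -4], [-5.5, -8.5, -4], [-6.5, -8, -4]], "turn": [0.131, 0.131, 0.131, 0.131, 0.131], "gripper": [80, 80, 80, 80, 80]}}

```text
t: 60.05
eef_pos: [541.3, -1.1, 261.2]
ee_rot: [-180.0, -0.0, 149.9]
force: [0.2, -0.2, 0.2]
opening: 79.8
finger_force: 0.0
```

{"fn": "apply_moves", "kwargs": {"dp": [[-7.5, -7, -4], [-8.5, -6, -4], [-9, -5, -4], [-9.5, -4, -4], [-10, -3, -4]], "turn": [0.131, 0.131, 0.131, 0.131, 0.131], "gripper": [80, 80, 80, 80, 80]}}

```text
t: 60.68
eef_pos: [555.3, -50.9, 281.2]
ee_rot: [-180.0, -0.0, 112.4]
force: [0.1, -0.2, 0.9]
opening: 80.1
finger_force: 0.0
```

{"fn": "apply_moves", "kwargs": {"dp": [[-10, -2, -4], [-10, -1, -4], [0, 0, 0], [0, 0, 0], [0, 0, 0]], "turn": [0.131, 0.131, 0, 0, 0], "gripper": [80, 80, 80, 80, 80]}}

```text
t: 61.3
eef_pos: [558.8, -70.1, 288.9]
ee_rot: [-180.0, -0.0, 97.7]
force: [-1.0, -0.4, 0.0]
opening: 80.0
finger_force: 0.0
```

```bash
python3 - <<'E'
from h import *
print(pose());c=calibration('wrist');np.savez('w12.npz',**c);im=get_image('wrist')
o=im.copy()
for x,y,hx,hy in((-35,51,48,32),(51,35,32,48),(35,-51,48,32),(-51,-35,32,48)):
    P=[[*s2w(x+a*hx,y+b*hy),85] for a,b in((-1,-1),(1,-1),(1,1),(-1,1))]
    cv2.polylines(o,[proj(c,P).round().astype(np.int32)],True,(0,255,255),1)
    # handle measure
    g=s2w(x,y);u,v=proj(c,[*g,119])[0];w=np.zeros(im.shape[:2],np.uint8);cv2.circle(w,(int(u),int(v)),34,1,-1)
    k=sorted(comps(w*(im.max(2)<45),100),key=lambda q:-q[1][4])[:1]
    for i,s,ce,mm in k:
        p=cv2.boxPoints(cv2.minAreaRect(np.argwhere(mm)[:,::-1].astype(np.float32)));W=ray(c,p,119);e=np.diff(W[:3],axis=0);L=np.linalg.norm(e,axis=1)
        print((x,y),s[4],"off",(W.mean(0)-g).round(1),L.round(1),"ang",np.rad2deg(np.arctan2(*e[L.argmax()][::-1])).round(1)-float(S["th"]))
cv2.imwrite("pics/w12.png",im);cv2.imwrite("pics/w12o.png",o)
E
```

```text
(array([558.81811876, -70.05522172, 288.85692469]), array([-1.79972296e+02, -2.28376649e-02,  9.77365525e+01]))
(-35, 51) 1263 off [ 0.5 -3.4] [18.  41.5] ang 0.06905763653493047
(51, 35) 1657 off [-2.7 -0.3] [43.8 19.6] ang 89.06905763653492
(35, -51) 1331 off [-2.8  0.7] [44.5 17.5] ang 0.06905763653493047
(-51, -35) 1261 off [2.  1.5] [16.6 42.5] ang -89.03094236346507
```

View pics/w12o.png

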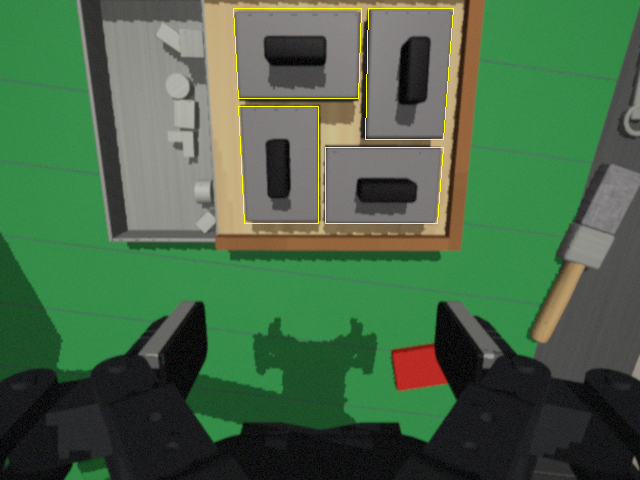

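The overlay shows all four cases within their yellow outlines, about 3 mm or better. Seven offcuts lie in the pan, at (168,38), (192,42), (177,86), (184,113), (182,143), (203,190) and (205,218). The arm is clear of everything. Before handing in I'll check the heights of the two offcuts nearest the edge across two views, and the sweeper.

```bash
python3 - <<'E'
from h import *
c=np.load("w12.npz");cs=calibration("side");im=get_image("side");cv2.imwrite("pics/side13.png",im)
for px in([203,190],[205,218],[168,38],[192,42]):
    print(px,[(z,ray(c,px,z)[0].round().tolist(),(ray(c,px,z)[0]-s2w(-170,0)).round().tolist(),proj(cs,[*ray(c,px,z)[0],z])[0].round().tolist()) for z in(12,24,50)])
hsv=cv2.cvtColor(im,40);m=np.zeros(im.shape[:2],np.uint8)
P=proj(cs,[[*s2w(x,y),z] for x in(-225,-115) for y in(-113,113) for z in(4,40)]);
cv2.fillPoly(m,[cv2.convexHull(P.astype(np.int32))],1)
for i,s,ce,mm in comps(m*(hsv[...,2]>165)*(hsv[...,1]<50),8): print("bright",s,ce.round())
u,v=proj(cs,[388,288,60])[0].astype(int);w=cv2.inRange(hsv[v-40:v+40,u-25:u+25],(5,90,50),(25,255,255))
for i,s,ce,mm in comps(w,60): print("sweeper px",s,(u-25,v-40)); 
print(proj(cs,[[388,288,105],[388,288,0]]))
E
```

```text
[203, 190] [(12, [441.0, -81.0], [42.0, -60.0], [276.0, 280.0]), (24, [444.0, -79.0], [45.0, -58.0], [277.0, 274.0]), (50, [451.0, -74.0], [52.0, -53.0], [280.0, 262.0])]
[205, 218] [(12, [444.0, -110.0], [46.0, -89.0], [279.0, 288.0]), (24, [448.0, -107.0], [49.0, -86.0], [281.0, 282.0]), (50, [454.0, -100.0], [55.0, -79.0], [283.0, 269.0])]
[168, 38] [(12, [400.0, 56.0], [1.0, 77.0], [252.0, 247.0]), (24, [404.0, 55.0], [5.0, 75.0], [254.0, 243.0]), (50, [413.0, 51.0], [15.0, 72.0], [257.0, 233.0])]
[192, 42] [(12, [422.0, 56.0], [23.0, 77.0], [262.0, 246.0]), (24, [426.0, 54.0], [27.0, 75.0], [263.0, 242.0]), (50, [434.0, 50.0], [35.0, 71.0], [266.0, 233.0])]
bright [260 227  22  33 108] [269. 240.]
bright [ 220  234   62   56 1505] [250. 268.]
bright [249 242  11   5  42] [254. 244.]
bright [263 247   7   3  17] [266. 248.]
bright [282 261   7  13  17] [285. 268.]
sweeper px [ 20  20  14  42 436] (216, 146)
[[239.51045522 170.46305092]
 [242.95669855 207.17769343]]
```

The offcut heights fit the pan floor (the slug matches z ≈ 18 mm), and the sweeper stands upright on the mat. I'm handing in.

```bash
python3 -c "
from plant import hand_in
print(hand_in())"
```

```text
the job is handed in; nothing more can be done
None
```

I handed the job in with all seven offcuts in the pan, the sweeper upright on its mat and the four cases on their outlines to about 3 mm; the hand-in returned no verdict.

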